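Make up the creasing-wheel stack on the print shop's arbor stand

TASK

Make up the creasing stack on the green stand: slide the orange-handled keeper all the way clear of the post, to the open end of its track, then thread onto the post, each lowered fully home, the big dark steel flange first, then every white spacer that is lying out, then the brass creasing wheel, then the red cap. Finally slide the keeper back until its eye is centred over the post, and let go; leave the ink tin, the wooden type block and the composing stick where they are.

Things in the scene. Friction and masses are not known exactly. Their poses are not given: they have to be found in the camera images.
- stand: Green steel plate fixed to the bench, 10 mm thick, from -65 to +135 mm along its x and -60 to +225 mm along its y. Origin on the bench, right below the axis of the fixed upright steel post. A dark rail, 22 mm wide, top 20 mm above the bench, runs along y at x = +85 mm and carries the keeper. Position and yaw vary.
- post_foot (a point): Point on the post's axis at the plate's top face (10 mm above the bench), where the first ring's underside comes to rest; axes as the stand's.
- post_tip (a point): Top of the post, on its axis, 70 mm above post_foot (80 mm above the bench). The post is 16 mm in diameter; its last 9 mm taper to 7 mm.
- keeper (a joint): Position of the keeper along the stand's +y, m: 0 = eye centred over the post, +0.15 = open end of the track, -0.025 = other end. Starts over or near the post, where it blocks threading; stays where left (friction about 1.5 N). A column on a grey 44 x 36 mm carriage, with a 16 mm wide arm to the stand's -x that ends in the eye.
- keeper_grip (a point): Centre of the top of the keeper's orange grip block (30 mm along the stand's x, 22 mm along its y, 36 mm tall: from 90.5 to 126.5 mm above the bench, straight above the rail). The point moves with the keeper.
- keeper_eye (a point): Centre of the underside of the keeper's flat steel eye (38 mm outside, 22 mm hole, from 84.5 to 90.5 mm above the bench, so just over the post's tip), 85 mm from the grip in the stand's -x; moves with the keeper.
- flange: Dark steel flange: outside 64 mm, 10 mm thick, about 160 g; a flat ring lying on the bench with a 20 mm bore right through it; origin at the centre of its underside, z along the bore, up. It can be gripped across its outside. 
- spacer1: White plastic spacer, one of one to three alike (None when it is absent this time): outside 46 mm, 10 mm thick, about 30 g; a flat ring lying on the bench with a 20 mm bore right through it; origin at the centre of its underside, z along the bore, up. It can be gripped across its outside. 
- spacer2: White plastic spacer, one of one to three alike (None when it is absent this time): outside 46 mm, 10 mm thick, about 30 g; a flat ring lying on the bench with a 20 mm bore right through it; origin at the centre of its underside, z along the bore, up. It can be gripped across its outside. 
- spacer3: White plastic spacer, one of one to three alike (None when it is absent this time): outside 46 mm, 10 mm thick, about 30 g; a flat ring lying on the bench with a 20 mm bore right through it; origin at the centre of its underside, z along the bore, up. It can be gripped across its outside. 
- wheel: Brass creasing wheel: outside 56 mm, 10 mm thick, about 140 g; a flat ring lying on the bench with a 20 mm bore right through it; origin at the centre of its underside, z along the bore, up. It can be gripped across its outside. 
- cap: Red plastic cap collar: outside 38 mm, 14 mm thick, about 30 g; a flat ring lying on the bench with a 20 mm bore right through it; origin at the centre of its underside, z along the bore, up. It can be gripped across its outside. 
- ink_tin: Ink tin with a blue band, 72 mm diameter, 75 mm tall, standing on the bench; origin under its centre. To be left alone.
- type_block: Wooden printing block 70 x 55 x 18 mm on the bench; origin under its centre. To be left alone.
- composing_stick: Steel composing stick, a flat tray 50 x 220 mm, 20 mm high, on the bench; origin under its centre. To be left alone.
Mind the look-alikes: they are no part of the job. Several things look just like the flange: the one meant starts farthest to the robot's right.

How it is judged:
On the way, in this order (a step that is already met when the one before it is completed fails the run):
1. the keeper is slid to the open end, clear of the post (value of joint keeper above 0.135 m), for 0.2 s.
2. the flange is home at the foot of the post (horizontal distance between flange and post_foot below 0.004 m and angle between flange's own z axis and vertical below 0.12 rad and z of flange in the frame of post_foot between -0.003 and 0.003 m), for 0.2 s.
3. every spacer present is home on the flange (horizontal distance between each of spacer1, spacer2, spacer3 and post_foot below 0.004 m and angle between each of spacer1, spacer2, spacer3's own z axis and vertical below 0.12 rad and (z of spacer1 in the frame of post_foot between 0.007 and 0.013 m or z of spacer1 in the frame of post_foot between 0.017 and 0.023 m or z of spacer1 in the frame of post_foot between 0.027 and 0.033 m) and (z of spacer2 in the frame of post_foot between 0.007 and 0.013 m or z of spacer2 in the frame of post_foot between 0.017 and 0.023 m or z of spacer2 in the frame of post_foot between 0.027 and 0.033 m) and (z of spacer3 in the frame of post_foot between 0.007 and 0.013 m or z of spacer3 in the frame of post_foot between 0.017 and 0.023 m or z of spacer3 in the frame of post_foot between 0.027 and 0.033 m)), for 0.2 s.
4. the brass wheel is home above all spacers (horizontal distance between wheel and post_foot below 0.004 m and angle between wheel's own z axis and vertical below 0.12 rad and (z of wheel in the frame of post_foot between 0.017 and 0.023 m or z of wheel in the frame of post_foot between 0.027 and 0.033 m or z of wheel in the frame of post_foot between 0.037 and 0.043 m) and z of wheel in the frame of spacer1 above 0.007 m and z of wheel in the frame of spacer2 above 0.007 m and z of wheel in the frame of spacer3 above 0.007 m), for 0.2 s.
5. the red cap is home on the wheel (horizontal distance between cap and post_foot below 0.004 m and angle between cap's own z axis and vertical below 0.12 rad and (z of cap in the frame of post_foot between 0.027 and 0.033 m or z of cap in the frame of post_foot between 0.037 and 0.043 m or z of cap in the frame of post_foot between 0.047 and 0.053 m) and z of cap in the frame of wheel between 0.007 and 0.013 m), for 0.2 s.
6. the keeper is back, its eye centred over the post (value of joint keeper between -0.005 and 0.005 m and velocity of joint keeper below 0.01 m/s), for 0.2 s.
At the end, for the whole second after the job is handed in: From the foot of the post up: flange, all spacers present, brass wheel, red cap, each within 4 mm of the post's axis, level within 0.12 rad and within 3 mm of its stacked height, at rest; the keeper within 5 mm of centred over the post (all of step 2 and all of step 3 and all of step 4 and all of step 5 and all of step 6 and linear speed of each of flange, spacer1, spacer2, spacer3, wheel, cap below 0.02 m/s); the robot touches nothing.
It fails at once if the ink tin is moved more than 3 cm (distance of ink_tin from where it was at the start of the episode above 0.03 m).
It fails at once if the type block is moved more than 3 cm (distance of type_block from where it was at the start of the episode above 0.03 m).
It fails at once if the composing stick is moved more than 3 cm (distance of composing_stick from where it was at the start of the episode above 0.03 m).
Of spacer1, spacer2, spacer3 only 1 to 3 are there at a start; the rules pass over those that are not, and their reading is None.
At some moment in a run one of flange, spacer1, spacer2, spacer3, wheel, cap may be knocked a few centimetres aside while the robot is not near it.
Once in a run the grip may slacken for a moment while it holds something.
It also fails if it takes over 210 s, if anything falls off the work surface, if the arm or the gripper's body presses on something with over 40 N, if the wrist force passes 120 N, or if a joint passes its speed limit or range.

ROBOT

A 7-joint arm with a two-finger parallel gripper is mounted at the origin on the work surface. World frame = base frame: x ahead of the robot, y to its left, z up, the work surface at z = 0. Lengths are in m, angles in rad, forces in N, time in s.
With the tool pointing down it reaches from about 0.4 to 0.875 m from the base axis. Payload 19.3 kg.
Tool frame: the origin (TCP) lies on the centre line of the jaws, within the pads' length; the fingertips stand 14 mm ahead of it and the grasp point (between the pads) lies 5 mm behind it; z points along the fingers, y is the line along which they close (so a half turn about z gives the same grasp; the last joint's range is limited). The gripper opens to 85 mm and grips with 20 to 120 N. Pads are 22 mm wide; open, the fingers measure 114 mm over their backs; the gripper's body (76 mm by 85 mm) begins 54 mm behind the grasp point. The pads swing forward as they close: fully open they stand 13 mm farther back than shut.
Start: joints at [-1.318, 0.521, -0.036, 1.599, 0.021, 1.021, -0.113], TCP at [0.198, 0.593, 0.245] pointing down, gripper open.
Joint ranges: [-2.91, 2.91], [-0.3, 2.13], [-1.5, 1.42], [0.17, 2.43], [-1.26, 4.41], [0.16, 1.93], [-2.52, 2.52]. Speed limits (rad/s): [1.89, 1.89, 2.39, 2.39, 3.01, 3.01, 3.01].

INTERFACE

Orientations are given as [roll, pitch, yaw] about the fixed x, y, z axes, in that order (R = Rz(yaw) Ry(pitch) Rx(roll)).
In Python, from workcell import bot, grab_frame, regions_of gives the robot as it stands. The module is installed in compiled form; this text tells all that it offers.
- The arm moves only by the tool play_rows, never from a script. Its argument "plan" is a list of rows, each a list of 3 entries, a list of its own where there are three numbers: the shift along the tool's x, y, z in units of 2.5 cm (1.0 is 2.5 cm), then the turn, a rotation vector about the tool's x, y, z in units of 0.15 rad (1.0 is 0.15 rad), then the closure, from -1 (fully open) to 1 (shut). In form: [[[tx, ty, tz], [rx, ry, rz], jaw], ...]. A call has 1 to 20 rows; each row shifts and turns the commanded pose from where the row before left it, along the tool's axes as they then stand; what a row does not reach is not made up. A row lasts 1/8 s, in which the tool goes at most 62.5 mm and 10.7 degrees, less where a joint would pass 70% of its speed; a pose out of reach is approached as far as the arm can. A call with a number of a shift or a turn outside -1 to 1 is refused whole. A call with a gripper value outside its range is refused whole. The fingers move at their own pace and stop on an object; "newtons" is the grip in N (left out, the last holds). Time passes only in rows, so rows that do not move let the fingers close. It gives the time, the measured TCP pose, the force, the opening and the grip force at its end, in the units of the state.
- bot.observe(): the state, without advancing time (a new reading comes with each control period).
- grab_frame(name): name is "scene" or "top" or "wrist"; returns a dict with "pixels" (420x560x3 uint8, red, green, blue), "depth" (420x560 float32, m along the optical axis (not along the pixel's ray), 0 where there is no reading), "camera_matrix" (3x3 intrinsics, pixels), "distortion" ([k1, k2, p1, p2, k3] as OpenCV has them; the pictures are not rectified), "R" (3x3) and "t" (3): a world point X has camera coordinates R X + t. Camera axes: x right, y down, z forward; pixel columns grow to the right and rows downward; lengths in m; the calibration is good to about 2 mm. A picture is of the moment at which its call begins.
- bot.job_done(): hands the job in; it is judged then, once.
Trained networks look in the newest picture that a camera, given by its name, has taken for a name from the list of things; names that differ only in an ending like _2 or _b are one class to them, and where a whole thing is asked for, a point or a joint stands for the part that bears it (a point fixed in the world has none). Each returns a list of dicts, best first, with "p" (0 to 1); they miss things now and then, are a little off and sometimes report something else, mostly with a low value. They report only what shows in the picture. A call takes as long as a camera call. They do not tell look-alikes from the thing itself.
- regions_of(thing, camera): "mask" (420x560 bool, what is visible of it) and "box" ([left, top, right, bottom] in pixels, round what is visible of it).
The state is a dict: "clock": time; "qpos": joint angles; "qd": joint speeds; "joint_efforts": joint torques, N m; "position": TCP position; "tool_rot": TCP orientation; "force": force on the tool from outside, world axes, zero at the start; "moment": the same for the moment, N m; "grip_width": finger opening in m; "finger_force": force on a finger pad.
Only numpy, scipy, OpenCV 4.12 (cv2) and the standard library are available. Lean on these libraries where they do the work, as an engineer would, in place of code of your own. Each camera call takes 0.05 s, during which the arm holds its last target. There are 200 camera calls.

## Working session

There is one attempt and no reset: what is moved stays moved. The work goes in short steps, Python scripts to look and compute and a tool call to move; the robot and the scene stay as the last step left them, time stands still between calls to the robot, and variables do not carry over. Pictures are saved under pics/ and viewed, at most 14 in all, crops included, and the job is handed in when it is done.

Besides the shell and the picture viewer there is one more tool, called after "Emit:" as a command line: name --argument value ..., lists and objects as JSON in quotes. play_rows: Moves the arm, as the interface text tells. Its arguments: {"type":"object","properties":{"plan":{"type":"array"},"newtons":{"type":"number"}},"required":["plan"]}

```bash
mkdir -p pics; cat > h.py <<'E'
import numpy as np, cv2
from workcell import bot, grab_frame, regions_of
def save(f,n): cv2.imwrite('pics/'+n+'.png', cv2.cvtColor(f['pixels'],cv2.COLOR_RGB2BGR))
def cloud(f):
    "world xyz for every pixel (nan without depth)"
    h,w=f['depth'].shape; u,v=np.meshgrid(np.arange(w),np.arange(h))
    p=cv2.undistortPoints(np.stack([u,v],-1).reshape(-1,1,2).astype(np.float64),f['camera_matrix'],f['distortion']).reshape(h,w,2)
    d=np.where(f['depth']>0,f['depth'],np.nan).astype(float)
    c=np.dstack([p*d[...,None],d])
    return (c-f['t'])@f['R']
def ray(f,u,v,z):
    p=cv2.undistortPoints(np.array([[[u,v]]],float),f['camera_matrix'],f['distortion']).ravel()
    o=-f['R'].T@f['t']; r=f['R'].T@np.array([p[0],p[1],1]); return o+r*(z-o[2])/r[2]
E
python3 - <<'E'
from h import *
s=bot.observe(); print({k:np.round(v,3) for k,v in s.items()})
for n in('top','scene'):
    f=grab_frame(n); save(f,n+'0'); C=cloud(f); print(n,np.round(-f['R'].T@f['t'],3))
    for t in ['stand','keeper','keeper_grip','flange','spacer1','wheel','cap','ink_tin','type_block','composing_stick']:
        for r in regions_of(t,n):
            m=r['mask']; P=C[m]; P=P[~np.isnan(P[:,0])]
            if len(P)>10:
                z=np.percentile(P[:,2],90); Q=P[abs(P[:,2]-z)<.006]
                print(t,round(r['p'],2),r['box'],np.round(np.median(Q,0),3),'mid',np.round((Q.min(0)+Q.max(0))/2,3),'ext',np.round(np.ptp(Q,axis=0),3))
E
```

```text
{'clock': np.float64(0.0), 'qpos': array([-1.318,  0.522, -0.036,  1.6  ,  0.021,  1.021, -0.113]), 'qd': array([-0.001,  0.001,  0.002, -0.   ,  0.   , -0.   ,  0.001]), 'joint_efforts': array([ 1.0000e-03, -9.2710e+01,  1.9800e+00, -3.6992e+01,  1.8000e-02,
        8.0000e-03, -0.0000e+00]), 'position': array([0.198, 0.592, 0.245]), 'tool_rot': array([-3.14 ,  0.   ,  2.819]), 'force': array([ 0.405, -0.638, -0.276]), 'moment': array([-0.039,  0.026,  0.03 ]), 'finger_force': np.float64(0.0), 'grip_width': np.float64(0.085)}
top [0.325 0.072 1.217]
stand 0.8 [175.9, 184.4, 304.2, 288.5] [0.604 0.196 0.019] mid [0.558 0.172 0.021] ext [0.222 0.295 0.012]
keeper 0.79 [263.3, 189.3, 286.5, 244.1] [0.623 0.085 0.124] mid [0.624 0.085 0.124] ext [0.03  0.025 0.011]
keeper_grip 0.69 [263.4, 189.5, 284.7, 240.4] [0.623 0.085 0.124] mid [0.623 0.085 0.124] ext [0.029 0.024 0.011]
keeper_grip 0.59 [397.6, 236.8, 424.1, 262.4] [ 0.481 -0.258  0.009] mid [ 0.482 -0.258  0.01 ] ext [0.062 0.062 0.009]
flange 0.8 [378.7, 286.7, 403.8, 310.8] [ 0.358 -0.186  0.009] mid [ 0.359 -0.185  0.011] ext
[... 2310 characters left out ...]
.045 0.01 ]
wheel 0.74 [95.0, 223.1, 121.0, 245.7] [ 0.544 -0.352  0.01 ] mid [ 0.543 -0.352  0.01 ] ext [0.054 0.055 0.009]
cap 0.65 [194.1, 187.5, 208.5, 197.2] [ 0.44  -0.118  0.014] mid [ 0.438 -0.119  0.014] ext [0.039 0.035 0.008]
ink_tin 0.75 [353.0, 135.3, 382.1, 172.6] [0.384 0.347 0.075] mid [0.382 0.346 0.076] ext [0.064 0.066 0.01 ]
type_block 0.7 [206.7, 287.2, 233.9, 326.0] [ 0.753 -0.069  0.019] mid [ 0.752 -0.069  0.021] ext [0.074 0.062 0.009]
composing_stick 0.77 [388.1, 191.3, 476.2, 213.2] [0.551 0.511 0.018] mid [0.534 0.479 0.018] ext [0.062 0.219 0.012]
composing_stick 0.38 [270.6, 196.7, 293.6, 255.0] [0.627 0.084 0.126] mid [0.625 0.084 0.126] ext [0.031 0.023 0.01 ]
```

```bash
python3 - <<'E'
import cv2
for n in('top','scene'):
    a=cv2.imread(f'pics/{n}0.png'); cv2.imwrite(f'pics/{n}0b.png',cv2.resize(a,(800,600),interpolation=cv2.INTER_CUBIC))
E
```

```text
(no output)
```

View pics/top0b.png

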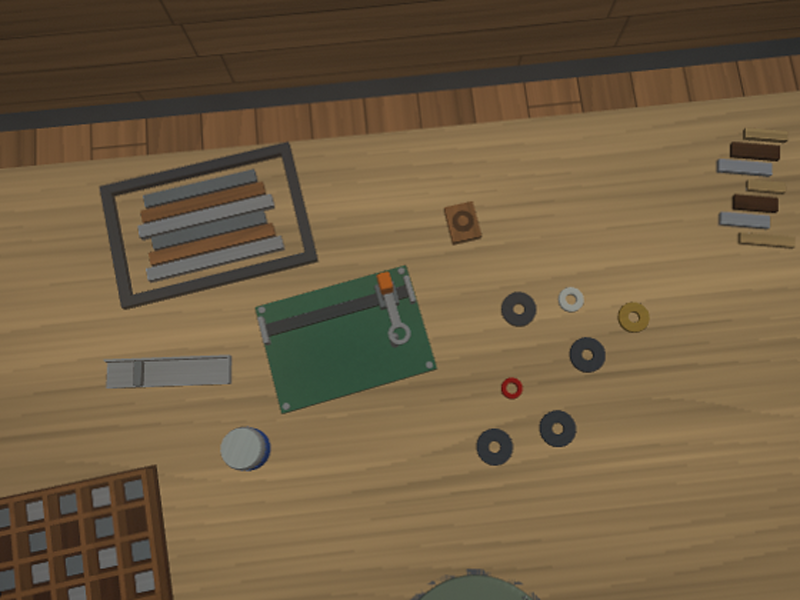

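View pics/scene0b.png

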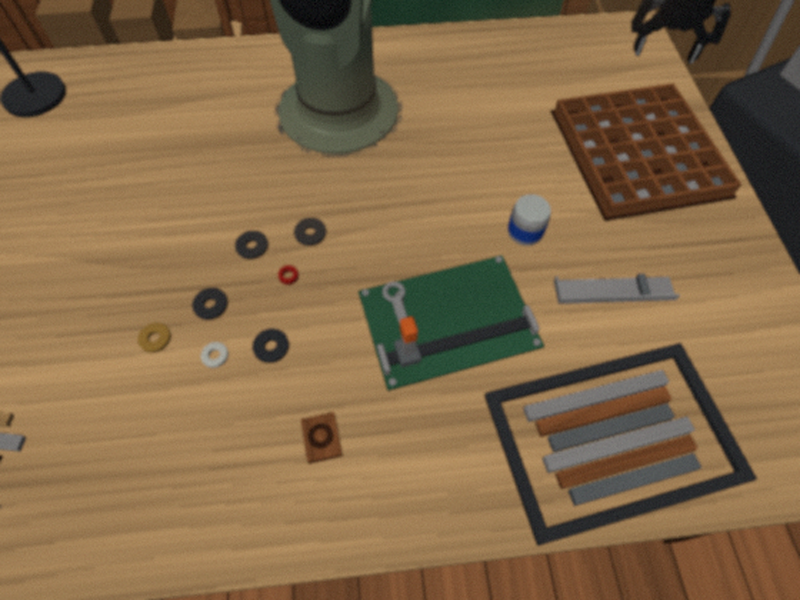

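The top view shows a stand (centre about 345,340), orange grip (385,282), eye (399,334), one spacer (571,299), wheel (633,317), cap (511,388) and four dark flanges. The rightmost flange is at (587,355). The scene view agrees, with the same layout seen from the opposite side.

```bash
cat >> h.py <<'E'
def plan(x,y,z,yaw):
    "print shift in tool axes (units) and turn to a TCP target, tool down"
    from scipy.spatial.transform import Rotation as Ro
    s=bot.observe(); R=Ro.from_euler('xyz',s['tool_rot']); d=R.inv().apply(np.array([x,y,z])-s['position'])/.025
    T=Ro.from_euler('xyz',[np.pi,0,yaw]); rv=(R.inv()*T).as_rotvec()/.15
    d2=T.inv().apply(np.array([x,y,z])-s['position'])/.025
    print('at',np.round(s['position'],4),np.round(s['tool_rot'],3),'q7',np.round(s['qpos'][6],2),'F',np.round(s['force'],1),'w',np.round(s['grip_width'],4),'shift',np.round(d,2),'turn',np.round(rv,2),'shift-after-turn',np.round(d2,2))
E
python3 - <<'E'
from h import *
for n in('top','scene'):
    f=grab_frame(n); C=cloud(f); hsv=cv2.cvtColor(f['pixels'],cv2.COLOR_RGB2HSV)
    g=(hsv[...,0]>50)&(hsv[...,0]<90)&(hsv[...,1]>100)&(abs(C[...,2]-.01)<.006)&(C[...,0]>.35)&(C[...,1]<.45)
    g=cv2.morphologyEx(g.astype(np.uint8),cv2.MORPH_OPEN,np.ones((3,3)))>0
    v,u=np.nonzero(g); P=np.array([ray(f,a,b,.01)[:2] for a,b in zip(u,v)])
    (c,sz,a)=cv2.minAreaRect(P.astype(np.float32)*1000); print(n,c,sz,a)
    th=np.deg2rad(a if abs(a)<45 else a-90)
    ex=np.array([np.cos(th),np.sin(th)]);ey=np.array([-ex[1],ex[0]])
    o=np.array(c)/1000-.035*ex-.0825*ey; print('th',th,'post',o)
    o_=(hsv[...,0]<14)&(hsv[...,1]>180)&(C[...,2]>.12)
    q=C[o_]; G=np.nanmedian(q,0); r=cv2.minAreaRect((q[:,:2]*1000).astype(np.float32)); print('grip',G,r, 'stand xy',(G[:2]-o)@ex,(G[:2]-o)@ey)
    e=(abs(C[...,2]-.0905)<.006)&(np.hypot(C[...,0]-o[0],C[...,1]-o[1])<.04); q=C[e]; r=cv2.minAreaRect((q[:,:2]*1000).astype(np.float32)); print('eye',np.nanmedian(q,0),q.min(0),q.max(0),e.sum())
E
```

```text
Traceback (most recent call last):
cv2.error: OpenCV(4.12.0) /io/opencv/modules/imgproc/src/convhull.cpp:143: error: (-215:Assertion failed) total >= 0 && (depth == CV_32F || depth == CV_32S) in function 'convexHull'
```

```bash
cat > st.py <<'E'
from h import *
for n in('top','scene'):
    f=grab_frame(n); C=cloud(f); hsv=cv2.cvtColor(f['pixels'],cv2.COLOR_RGB2HSV)
    v,u=(242,235) if n=='top' else (225,320)
    print(hsv[v,u],C[v,u])
    g=(abs(hsv[...,0].astype(int)-hsv[v,u,0])<20)&(hsv[...,1]>60)&(abs(C[...,2]-.01)<.02)&(C[...,0]>.35)&(C[...,1]<.45)&(C[...,1]>-.05)
    g=cv2.morphologyEx(g.astype(np.uint8),cv2.MORPH_OPEN,np.ones((3,3)))>0
    v,u=np.nonzero(g); P=np.array([ray(f,a,b,.01)[:2] for a,b in zip(u,v)])
    (c,sz,a)=cv2.minAreaRect(P.astype(np.float32)*1000); print(n,c,sz,a)
    th=np.deg2rad(a if abs(a)<45 else a-90)
    ex=np.array([np.cos(th),np.sin(th)]);ey=np.array([-ex[1],ex[0]])
    o=np.array(c)/1000-.035*ex-.0825*ey; print('th',th,'post',o)
    o_=(hsv[...,0]<14)&(hsv[...,1]>180)&(C[...,2]>.12)
    q=C[o_]; G=np.nanmedian(q,0); r=cv2.minAreaRect((q[:,:2]*1000).astype(np.float32)); print('grip',G,r, 'stand xy',(G[:2]-o)@ex,(G[:2]-o)@ey)
    e=(abs(C[...,2]-.0905)<.006)&(np.hypot(C[...,0]-o[0],C[...,1]-o[1])<.04); q=C[e]; 
    if e.sum()>5: print('eye',np.nanmedian(q,0),q.min(0),q.max(0),e.sum())
E
python3 st.py
```

```text
[71 97 79] [0.5450691  0.18539816 0.00882025]
top (558.8680419921875, 167.6618194580078) (198.0032958984375, 281.3175048828125) 10.020545959472656
th 0.17489151984021212 post [0.53875706 0.08033028]
grip [0.62386194 0.08615434 0.12503995] ((623.5018920898438, 86.04817199707031), (27.176424026489258, 19.546260833740234), 9.134247779846191) stand xy 0.08482003244877394 -0.009073138844454138
eye [0.54942029 0.0730428  0.08957562] [0.52171731 0.05201346 0.08463028] [0.57861239 0.08863946 0.09572714] 187
[ 70 117  76] [0.57012799 0.18120964 0.00851469]
scene (561.8719482421875, 166.49374389648438) (196.53988647460938, 279.8349609375) 10.20244312286377
th 0.17806622424142515 post [0.54203832 0.07909879]
grip [0.62853221 0.08418215 0.12623882] ((364.8699035644531, 49.736106872558594), (555.7964477539062, 21.321481704711914), 7.514248847961426) stand xy 0.086026651840308 -0.010317401118805586
eye [0.55181627 0.07133887 0.09063387] [0.52329201 0.05032548 0.08501422] [0.58110349 0.08661325 0.09427274] 178
```

```bash
python3 -c "
from h import *
plan(.625,.085,.2,3.319)"
```

```text
at [0.1983 0.5927 0.2453] [-3.142  0.     2.819] q7 -0.11 F [ 0.2 -0.7 -0. ] w 0.0853 shift [-22.63 -13.85   1.81] turn [-0.    0.   -3.33] shift-after-turn [-13.22 -23.     1.81]
```

Emit:
play_rows --plan '[[[0, 0, 0], [0, 0, -0.83], -1], [[0, 0, 0], [0, 0, -0.83], -1], [[0, 0, 0], [0, 0, -0.83], -1], [[0, 0, 0], [0, 0, -0.84], -1], [[-0.5, -0.9, 0], [0, 0, 0], -1], [[-0.5, -0.9, 0], [0, 0, 0], -1], [[-0.5, -0.9, 0], [0, 0, 0], -1], [[-0.5, -0.9, 0], [0, 0, 0], -1], [[-0.5, -0.9, 0], [0, 0, 0], -1], [[-0.5, -0.9, 0], [0, 0, 0], -1], [[-0.5, -0.9, 0], [0, 0, 0], -1], [[-0.5, -0.9, 0], [0, 0, 0], -1], [[-0.5, -0.9, 0], [0, 0, 0], -1], [[-0.5, -0.9, 0], [0, 0, 0], -1], [[-0.5, -0.9, 0], [0, 0, 0], -1], [[-0.5, -0.9, 0], [0, 0, 0], -1], [[-0.5, -0.9, 0], [0, 0, 0], -1], [[-0.5, -0.9, 0], [0, 0, 0], -1], [[-0.5, -0.9, 0], [0, 0, 0], -1], [[-0.5, -0.9, 0], [0, 0, 0], -1]]'

```text
clock: 3.75
position: [0.4592, 0.2713, 0.2455]
tool_rot: [-3.141, 0.0, -2.968]
force: [1.0, -0.8, -0.3]
grip_width: 0.0852
finger_force: 0.0
```

```bash
python3 -c "
from h import *
plan(.625,.085,.2,3.319)"
```

```text
at [0.4592 0.2713 0.2455] [-3.141  0.    -2.968] q7 1.07 F [ 1.  -0.8 -0.3] w 0.0852 shift [-5.24 -8.49  1.82] turn [-0.    0.   -0.02] shift-after-turn [-5.21 -8.5   1.82]
```

Emit:
play_rows --plan '[[[-0.52, -0.85, 0.18], [0, 0, 0], -1], [[-0.52, -0.85, 0.18], [0, 0, 0], -1], [[-0.52, -0.85, 0.18], [0, 0, 0], -1], [[-0.52, -0.85, 0.18], [0, 0, 0], -1], [[-0.52, -0.85, 0.18], [0, 0, 0], -1], [[-0.52, -0.85, 0.18], [0, 0, 0], -1], [[-0.52, -0.85, 0.18], [0, 0, 0], -1], [[-0.52, -0.85, 0.18], [0, 0, 0], -1], [[-0.52, -0.85, 0.18], [0, 0, 0], -1], [[-0.52, -0.85, 0.18], [0, 0, 0], -1], [[0, 0, 0], [0, 0, 0], -1], [[0, 0, 0], [0, 0, 0], -1]]'

```text
clock: 5.25
position: [0.6235, 0.0871, 0.2004]
tool_rot: [3.141, -0.0, -2.965]
force: [-0.5, 0.4, 0.5]
grip_width: 0.0854
finger_force: 0.0
```

```bash
python3 -c "
from h import *
plan(.625,.085,.108,3.319)
f=grab_frame('wrist'); save(f,'w1'); print(f['R'],f['t'],f['camera_matrix'])
C=cloud(f);hsv=cv2.cvtColor(f['pixels'],cv2.COLOR_RGB2HSV)
o=(hsv[...,0]<14)&(hsv[...,1]>180)&(C[...,2]>.12)&(C[...,2]<.135)
print(o.sum(),np.nanmean(C[o],0),cv2.minAreaRect((C[o][:,:2]*1000).astype(np.float32)))
"
```

```text
at [0.6235 0.0871 0.2004] [ 3.141 -0.    -2.965] q7 1.51 F [-0.5  0.4  0.5] w 0.0854 shift [-0.04 -0.09  3.69] turn [ 0.   -0.   -0.01] shift-after-turn [-0.04 -0.09  3.69]
[[-1.74663628e-01  9.84628076e-01  4.10841130e-04]
 [ 9.42199153e-01  1.67015947e-01  2.90459000e-01]
 [ 2.85925469e-01  5.11197169e-02 -9.56887350e-01]] [ 0.0229297  -0.62772747  0.15295778] [[336.21725473   0.         281.32322774]
 [  0.         336.21725473 211.8575226 ]
 [  0.           0.           1.        ]]
614 [0.62177326 0.08559744 0.12536187] ((625.17724609375, 85.109619140625), (27.659250259399414, 19.937341690063477), 10.789102554321289)
```

View pics/w1.png

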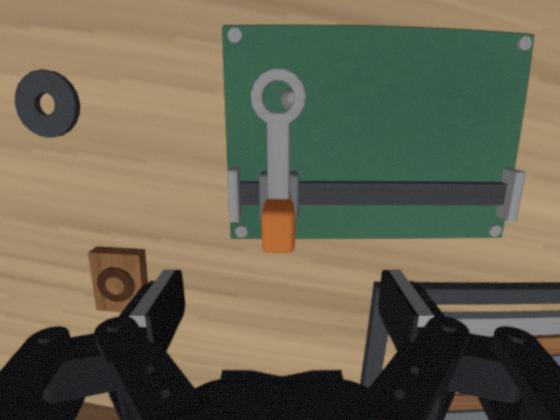

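Wrist view: orange grip at (279,226), midway between the fingers. The eye is at (277,97), and the post tip shows at (291,99), beside the eye's centre. Descending and gripping.

Emit:
play_rows --plan '[[[-0.04, -0.08, 0.4], [0, 0, 0], -1], [[0, 0, 0.6], [0, 0, 0], -1], [[0, 0, 0.6], [0, 0, 0], -1], [[0, 0, 0.6], [0, 0, 0], -1], [[0, 0, 0.6], [0, 0, 0], -1], [[0, 0, 0.5], [0, 0, 0], -1], [[0, 0, 0.3], [0, 0, 0], -1], [[0, 0, 0], [0, 0, 0], 1], [[0, 0, 0], [0, 0, 0], 1], [[0, 0, 0], [0, 0, 0], 1], [[0, 0, 0], [0, 0, 0], 1], [[0, 0, 0], [0, 0, 0], 1], [[0, 0, 0], [0, 0, 0], 1], [[0, 0, 0], [0, 0, 0], 1]]' --newtons 40

```text
clock: 7.05
position: [0.6253, 0.0854, 0.1108]
tool_rot: [3.142, 0.001, -2.965]
force: [-2.6, -0.8, 6.1]
grip_width: 0.0214
finger_force: 41.0
```

Emit:
play_rows --plan '[[[0, 0.3, 0], [0, 0, 0], 1], [[0, 0.5, 0], [0, 0, 0], 1], [[0, 0.6, 0], [0, 0, 0], 1], [[0, 0.6, 0], [0, 0, 0], 1], [[0, 0.6, 0], [0, 0, 0], 1], [[0, 0.6, 0], [0, 0, 0], 1], [[0, 0.6, 0], [0, 0, 0], 1], [[0, 0.6, 0], [0, 0, 0], 1], [[0, 0.6, 0], [0, 0, 0], 1], [[0, 0.6, 0], [0, 0, 0], 1], [[0, 0.4, 0], [0, 0, 0], 1], [[0, 0.2, 0], [0, 0, 0], 1], [[0, 0, 0], [0, 0, 0], 1], [[0, 0, 0], [0, 0, 0], 1], [[0, 0, 0], [0, 0, 0], -1], [[0, 0, 0], [0, 0, 0], -1], [[0, 0, 0], [0, 0, 0], -1], [[0, 0, 0], [0, 0, 0], -1], [[0, 0, -1], [0, 0, 0], -1], [[0, 0, -1], [0, 0, 0], -1]]'

```text
clock: 9.55
position: [0.5977, 0.2378, 0.1607]
tool_rot: [-3.141, -0.001, -2.965]
force: [-0.6, 0.7, 0.0]
grip_width: 0.0855
finger_force: 0.0
```

Emit:
play_rows --plan '[[[0, 0, -1], [0, 0, 0], -1], [[0, 0, -1], [0, 0, 0], -1], [[0, 0, -1], [0, 0, 0], -1], [[0, -0.5, 0], [0, 0, 0], -1], [[0, -1, 0], [0, 0, 0], -1], [[0, -1, 0], [0, 0, 0], -1]]'

```text
clock: 10.3
position: [0.6087, 0.1751, 0.2346]
tool_rot: [-3.141, -0.001, -2.965]
force: [0.8, -0.1, -0.0]
grip_width: 0.0854
finger_force: 0.0
```

```bash
python3 st.py; cat > post.py <<'E'
from h import *
f=grab_frame('wrist'); C=cloud(f); 
m=(abs(C[...,0]-.54)<.03)&(abs(C[...,1]-.08)<.03)&(C[...,2]>.03)
q=C[m]; t=q[q[:,2]>.076]; s=q[(q[:,2]<.07)]
print('post n',m.sum(),'top',len(t),np.round(t.mean(0),4),'zmax',q[:,2].max(),'side',np.round(s.mean(0),4),np.round(s.min(0),3),np.round(s.max(0),3))
save(f,'wpost')
E
python3 post.py; python3 -c "
from h import *
plan(.481,-.258,.2,3.319-1)
f=grab_frame('top');C=cloud(f)
for t in ['flange','spacer1','wheel','cap']:
  for r in regions_of(t,'top'):
    P=C[r['mask']];P=P[P[:,2]>.004]
    if len(P)>20: print(t,round(r['p'],2),np.round((P.min(0)+P.max(0))/2,4),np.round(np.ptp(P,axis=0),3))
"
```

```text
[47 40 90] [0.41261366 0.11745123 0.73544448]
top (657.3902587890625, 60.92644500732422) (10.414695739746094, 13.49032211303711) 84.00695037841797
th -0.10459844813200667 post [ 0.6139679  -0.01746838]
grip [nan nan nan] ((0.0, 0.0), (0.0, 0.0), 0.0) stand xy nan nan
[ 71 123  83] [0.57149914 0.18072309 0.01126799]
scene (560.2772216796875, 166.18170166015625) (199.53689575195312, 279.4132385253906) 10.131816864013672
th 0.17683356348612517 post [0.54033588 0.07881127]
grip [0.60084436 0.23639995 0.12617251] ((600.2579956054688, 236.79583740234375), (26.941213607788086, 20.487133026123047), 11.846223831176758) stand xy 0.08728684786980388 0.14448694162410824
post n 474 top 128 [0.5414 0.081  0.0786] zmax 0.08105831322650608 side [0.5413 0.0865 0.0516] [0.533 0.076 0.03 ] [0.549 0.089 0.07 ]
at [0.609  0.1744 0.2347] [-3.141e+00 -1.000e-03 -2.967e+00] q7 1.37 F [ 0.4  0.5 -0.8] w 0.0854 shift [  8.04 -16.15   1.41] turn [-0.01 -0.    6.65] shift-after-turn [ -9.19 -15.52   1.39]
flange 0.9 [ 0.4818 -0.2589  0.0096] [0.062 0.063 0.011]
flange 0.89 [ 0.3395 -0.0369  0.3911] [0.061 0.129 0.774]
flange 0.58 [ 0.3591 -0.1866  0.0106] [0.062 0.063 0.013]
spacer1 0.54 [ 0.5855 -0.2447  0.0093] [0.045 0.045 0.011]
wheel 0.74 [ 0.54   -0.351   0.0092] [0.053 0.056 0.01 ]
cap 0.47 [ 0.4377 -0.116   0.0112] [0.036 0.036 0.013]
  return np.nanmean(a, axis, out=out, keepdims=keepdims)
```

Emit:
play_rows --plan '[[[0, 0, 0], [0, 0, 0.95], -1], [[0, 0, 0], [0, 0, 0.95], -1], [[0, 0, 0], [0, 0, 0.95], -1], [[0, 0, 0], [0, 0, 0.95], -1], [[0, 0, 0], [0, 0, 0.95], -1], [[0, 0, 0], [0, 0, 0.95], -1], [[0, 0, 0], [0, 0, 0.95], -1], [[-0.6, -1, 0.1], [0, 0, 0], -1], [[-0.6, -1, 0.1], [0, 0, 0], -1], [[-0.6, -1, 0.1], [0, 0, 0], -1], [[-0.6, -1, 0.1], [0, 0, 0], -1], [[-0.6, -1, 0.1], [0, 0, 0], -1], [[-0.6, -1, 0.1], [0, 0, 0], -1], [[-0.6, -1, 0.1], [0, 0, 0], -1], [[-0.6, -1, 0.1], [0, 0, 0], -1], [[-0.6, -1, 0.1], [0, 0, 0], -1], [[-0.6, -1, 0.1], [0, 0, 0], -1], [[-0.6, -1, 0.1], [0, 0, 0], -1], [[-0.6, -1, 0.1], [0, 0, 0], -1], [[-0.6, -1, 0.1], [0, 0, 0], -1]]'

```text
clock: 13.2
position: [0.5039, -0.1882, 0.2027]
tool_rot: [3.141, 0.0, 2.322]
force: [-0.5, 0.0, -0.7]
grip_width: 0.0854
finger_force: 0.0
```

Emit:
play_rows --plan '[[[-0.5, -0.85, 0.1], [0, 0, 0], -1], [[-0.5, -0.85, 0.1], [0, 0, 0], -1], [[-0.3, -0.4, 0.1], [0, 0, 0], -1], [[0, 0, 0], [0, 0, 0], -1]]'

```text
clock: 13.7
position: [0.4877, -0.2475, 0.1951]
tool_rot: [-3.141, -0.0, 2.32]
force: [0.4, 0.2, 0.4]
grip_width: 0.0856
finger_force: 0.0
```

```bash
cat > ring.py <<'E'
from h import *
import sys
name,x,y,R,z,yaw=sys.argv[1],*map(float,sys.argv[2:7])
# ring centre near x,y: fit circle to points above bench
def fit(f):
    C=cloud(f); m=(np.hypot(C[...,0]-x,C[...,1]-y)<R+.02)&(C[...,2]>.005)&(C[...,2]<.025)
    n,l,s,_=cv2.connectedComponentsWithStats(m.astype(np.uint8)); k=1+np.argmax(s[1:,4]); Q=C[l==k]
    zt=np.percentile(Q[:,2],80); Q=Q[abs(Q[:,2]-zt)<.004]; (c,r)=cv2.minEnclosingCircle((Q[:,:2]*1000).astype(np.float32))
    return np.round(c,1),round(r,1),round(zt,4),round(np.median(Q[:,2]),4),'mid',np.round((Q[:,:2].min(0)+Q[:,:2].max(0))*500,1)
for n in('wrist','top'):
    f=grab_frame(n)
    try: print(n,*fit(f))
    except Exception as e: print(n,e)
    if len(sys.argv)>7 and n=='wrist': save(f,sys.argv[7])
plan(x,y,z,yaw)
E
python3 ring.py flange .482 -.259 .032 .1 2.319 wf
```

```text
wrist [ 484.7 -258.9] 31.8 0.0102 0.0096 mid [ 484.7 -258.8]
top [ 481.5 -258.6] 31.8 0.0106 0.0091 mid [ 481.8 -258.4]
at [ 0.4881 -0.2465  0.1953] [ 3.141 -0.     2.322] q7 1.28 F [ 0.3  0.4 -0.5] w 0.0854 shift [-0.2  -0.52  3.81] turn [ 0.   -0.    0.02] shift-after-turn [-0.2  -0.52  3.81]
```

Emit:
play_rows --plan '[[[-0.27, -0.44, 0.5], [0, 0, 0], -0.7], [[0, 0, 0.8], [0, 0, 0], -0.7], [[0, 0, 0.8], [0, 0, 0], -0.7], [[0, 0, 0.8], [0, 0, 0], -0.7], [[0, 0, 0.8], [0, 0, 0], -0.7], [[0, 0, 0.8], [0, 0, 0], -0.7], [[0, 0, 0.8], [0, 0, 0], -0.7], [[0, 0, 0.7], [0, 0, 0], -0.7], [[0, 0, 0.4], [0, 0, 0], -0.7], [[0, 0, 0.1], [0, 0, 0], -0.7], [[0, 0, 0], [0, 0, 0], -0.7], [[0, 0, 0], [0, 0, 0], -0.7]]'

```text
clock: 15.3
position: [0.4845, -0.26, 0.0333]
tool_rot: [3.141, 0.001, 2.321]
force: [-0.3, -0.6, 0.6]
grip_width: 0.0725
finger_force: 0.0
```

Emit:
play_rows --plan '[[[0, 0.03, 0.3], [0, 0, 0], -0.7], [[0, 0, 0.2], [0, 0, 0], -0.7], [[0, 0, 0.12], [0, 0, 0], -0.7], [[0, 0, 0], [0, 0, 0], -0.7]]'

```text
clock: 15.8
position: [0.4846, -0.2593, 0.017]
tool_rot: [-3.141, -0.0, 2.321]
force: [1.0, 0.5, 0.4]
grip_width: 0.0724
finger_force: 0.0
```

Emit:
play_rows --plan '[[[0, 0, 0.08], [0, 0, 0], -0.7], [[0, 0, 0], [0, 0, 0], -0.7], [[0, 0, 0], [0, 0, 0], -0.7]]'

```text
clock: 16.18
position: [0.4848, -0.2594, 0.0154]
tool_rot: [3.142, 0.0, 2.321]
force: [0.5, -0.6, -0.5]
grip_width: 0.0724
finger_force: 0.0
```

Emit:
play_rows --plan '[[[0, 0, 0.12], [0, 0, 0], -0.7], [[0, 0, 0], [0, 0, 0], -0.7], [[0, 0, 0], [0, 0, 0], -0.7]]'

```text
clock: 16.55
position: [0.4848, -0.2593, 0.0123]
tool_rot: [-3.142, -0.0, 2.321]
force: [-0.6, -0.5, -0.0]
grip_width: 0.0724
finger_force: 0.0
```

Emit:
play_rows --plan '[[[0, 0, 0], [0, 0, 0], 0], [[0, 0, 0], [0, 0, 0], 0], [[0, 0, 0], [0, 0, 0], 0], [[0, 0, 0], [0, 0, 0], 0], [[0, 0, 0], [0, 0, 0], 0]]' --newtons 60

```text
clock: 17.18
position: [0.4848, -0.2595, 0.013]
tool_rot: [3.141, 0.0, 2.32]
force: [-3.8, 2.8, 17.3]
grip_width: 0.0604
finger_force: 60.6
```

Emit:
play_rows --plan '[[[0, 0, -0.1], [0, 0, 0], 0], [[0, 0, -0.3], [0, 0, 0], 0], [[0, 0, -0.8], [0, 0, 0], 0], [[0, 0, -0.8], [0, 0, 0], 0], [[0, 0, 0], [0, 0, 0], 0], [[0, 0, 0], [0, 0, 0], 0]]'

```text
clock: 17.92
position: [0.4847, -0.2591, 0.0619]
tool_rot: [-3.141, -0.0, 2.321]
force: [-0.5, -0.4, -3.1]
grip_width: 0.0603
finger_force: 65.5
```

```bash
python3 -c "
from h import *
f=grab_frame('wrist'); save(f,'wh1'); plan(.54,.08,.15,2.319)
f=grab_frame('scene'); save(f,'s2'); 
p=cv2.imread('pics/s2.png')[150:300,60:220]; w=cv2.imread('pics/wh1.png'); p=cv2.resize(p,None,fx=2,fy=2)
o=np.zeros((420,800,3),np.uint8); o[:,:480]=cv2.resize(w,(480,420)); o[:300,480:800]=p; cv2.imwrite('pics/v2.png',o)"
```

```text
at [ 0.4845 -0.2591  0.0617] [-3.141e+00 -1.000e-03  2.321e+00] q7 1.37 F [-0.2  0.3 -1.8] w 0.0599 shift [ 8.41 10.87 -3.53] turn [-0.   -0.01  0.01] shift-after-turn [ 8.43 10.86 -3.53]
```

View pics/v2.png

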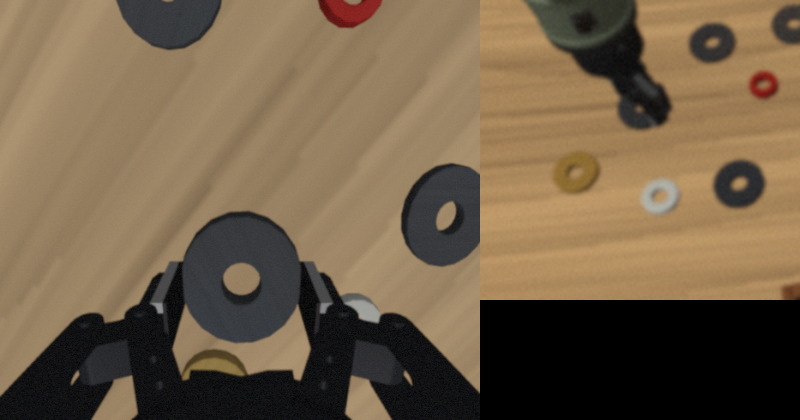

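The wrist view shows the flange held between the pads, centred at about (241,277) in the 480-wide panel. In the scene crop it is off the bench under the gripper. Next I'll measure its centre and tilt relative to the tool.

```bash
cat > held.py <<'E'
from h import *
import sys
def held(R,zoff_lo=-.03,zoff_hi=.015):
    f=grab_frame('wrist'); C=cloud(f); s=bot.observe(); p=s['position']
    Z=C[...,2]-p[2]
    m=(Z>zoff_lo)&(Z<zoff_hi)&(np.hypot(C[...,0]-p[0],C[...,1]-p[1])<R+.012)
    # keep the ring: between the pads along tool y
    yaw=s['tool_rot'][2]; ty=np.array([np.sin(yaw),-np.cos(yaw)]); tx=np.array([np.cos(yaw),np.sin(yaw)])
    D=C[...,:2]-p[:2]; m&=abs(D@ty)<R-.004
    Q=C[m]; A=np.c_[Q[:,:2]-p[:2],np.ones(len(Q))]
    k=abs(Q[:,2]-np.median(Q[:,2]))<.004
    for _ in range(3):
        c=np.linalg.lstsq(A[k],Q[k,2],rcond=None)[0]; k=abs(A@c-Q[:,2])<.0025
    T=np.c_[(Q[k,:2]-p[:2])@tx,(Q[k,:2]-p[:2])@ty]*1000
    # outer edge in tool x near the middle; bore by hull of the gap
    mid=T[abs(T[:,1])<5]; 
    im=np.zeros((200,200),np.uint8); ij=np.round(T*1+100).astype(int); ij=ij[(ij>0).all(1)&(ij<200).all(1)]; im[ij[:,1],ij[:,0]]=1
    im=cv2.morphologyEx(im,cv2.MORPH_CLOSE,np.ones((3,3)))
    cs,h=cv2.findContours(im,cv2.RETR_CCOMP,cv2.CHAIN_APPROX_NONE)
    print('TCP',np.round(p,4),'surface z',np.round(c[2],4),'rel',np.round(c[2]-p[2],4),'slope tx,ty',np.round([c[:2]@tx,c[:2]@ty],3),'x range mid',np.round([mid[:,0].min(),mid[:,0].max()],1),len(Q))
    for q,hh in zip(cs,h[0]):
        if hh[3]>=0 and len(q)>20: print('bore tool xy mm',np.array(cv2.minEnclosingCircle(q)[0])-100,cv2.minEnclosingCircle(q)[1])
    print('width',s['grip_width'],'ff',s['finger_force'])
held(float(sys.argv[1]))
E
python3 held.py .032
```

```text
TCP [ 0.4844 -0.2592  0.0616] surface z 0.058 rel -0.0036 slope tx,ty [-0.002  0.006] x range mid [-31.3  32.3] 13123
bore tool xy mm [0.60204315 0.9642868 ] 10.595459938049316
width 0.060314830226461426 ff 65.47636027269164
```

Emit:
play_rows --plan '[[[0, 0, -0.7], [0, 0, 0], 0], [[0, 0, -0.8], [0, 0, 0], 0], [[0.2, 0.4, -0.8], [0, 0, 0], 0], [[0.4, 0.7, -0.8], [0, 0, 0], 0], [[0.4, 0.8, -0.4], [0, 0, 0], 0], [[0.5, 0.9, 0], [0, 0, 0], 0], [[0.5, 0.9, 0], [0, 0, 0], 0], [[0.5, 0.9, 0], [0, 0, 0], 0], [[0.5, 0.9, 0], [0, 0, 0], 0], [[0.5, 0.9, 0], [0, 0, 0], 0], [[0.5, 0.9, 0], [0, 0, 0], 0], [[0.5, 0.9, 0], [0, 0, 0], 0], [[0.5, 0.9, 0], [0, 0, 0], 0], [[0.5, 0.9, 0], [0, 0, 0], 0], [[0.4, 0.6, 0], [0, 0, 0], 0], [[0.1, 0.3, 0], [0, 0, 0], 0], [[0, 0, 0], [0, 0, 0], 0], [[0, 0, 0], [0, 0, 0], 0]]'

```text
clock: 20.32
position: [0.5817, 0.0351, 0.1499]
tool_rot: [-3.141, 0.0, 2.32]
force: [0.2, 0.1, -2.0]
grip_width: 0.0601
finger_force: 65.7
```

```bash
python3 held.py .032; cat > post.py <<'E'
from h import *
f=grab_frame('wrist'); C=cloud(f)
m=(np.hypot(C[...,0]-.541,C[...,1]-.08)<.025)&(C[...,2]>.072)&(C[...,2]<.09)
n,l,s,_=cv2.connectedComponentsWithStats(m.astype(np.uint8)); k=1+np.argmax(s[1:,4]); q=C[l==k]; t=q[q[:,2]>.0785]
print('tip',len(t),np.round(t.mean(0),4),np.round((t.min(0)+t.max(0))/2,4),np.round(np.ptp(t,axis=0),4))
plan(.541,.08,.12,2.32)
E
python3 post.py; python3 -c "
from h import *
f=grab_frame('wrist'); save(f,'wp')"
```

```text
TCP [0.5818 0.0352 0.1499] surface z 0.1463 rel -0.0036 slope tx,ty [-0.003  0.006] x range mid [-31.7  32.1] 13124
bore tool xy mm [0.5        0.91666412] 10.673600196838379
width 0.05988831538888456 ff 65.72407480764241
tip 152 [0.5417 0.0803 0.0797] [0.5417 0.0805 0.0798] [0.0081 0.0079 0.0026]
at [0.5818 0.0353 0.1498] [-3.141  0.     2.32 ] q7 0.79 F [-0.  -0.8 -1.8] w 0.06 shift [2.42 0.02 1.19] turn [-0.  0. -0.] shift-after-turn [2.42 0.02 1.19]
```

View pics/wp.png

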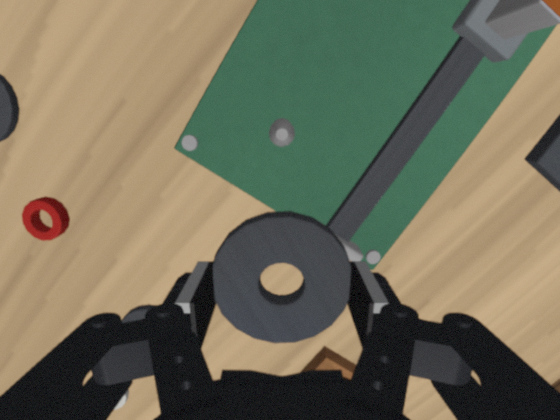

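Wrist view: post tip at (282,132), held flange bore at (282,281), so both sit in the same column. Moving over the post and lowering.

Emit:
play_rows --plan '[[[0.3, 0, 0], [0, 0, 0], 0], [[0.5, 0, 0], [0, 0, 0], 0], [[0.6, 0, 0], [0, 0, 0], 0], [[0.6, 0, 0], [0, 0, 0], 0], [[0.39, 0.02, 0.1], [0, 0, 0], 0], [[0, 0, 0.5], [0, 0, 0], 0], [[0, 0, 0.5], [0, 0, 0], 0], [[0, 0, 0.5], [0, 0, 0], 0], [[0, 0, 0.4], [0, 0, 0], 0], [[0, 0, 0.3], [0, 0, 0], 0], [[0, 0, 0], [0, 0, 0], 0], [[0, 0, 0], [0, 0, 0], 0]]'

```text
clock: 21.98
position: [0.5417, 0.0802, 0.0926]
tool_rot: [3.141, 0.0, 2.321]
force: [-0.3, -0.3, -2.2]
grip_width: 0.0605
finger_force: 65.7
```

```bash
python3 held.py .032;python3 -c "
from h import *
plan(.5417,.0804,.028,2.32)"
```

```text
TCP [0.5418 0.0803 0.0927] surface z 0.089 rel -0.0037 slope tx,ty [-0.004  0.007] x range mid [-32.2  32.1] 13527
bore tool xy mm [0.5 1. ] 10.735555648803711
width 0.06038176097506872 ff 65.70625504675377
at [0.5418 0.0803 0.0927] [3.141 0.    2.321] q7 0.73 F [ 0.2  0.2 -2.3] w 0.0604 shift [ 0.01 -0.    2.59] turn [0.   0.   0.01] shift-after-turn [ 0.01 -0.    2.59]
```

Emit:
play_rows --plan '[[[-0.01, -0.03, 0.3], [0, 0, 0], 0], [[0, 0, 0.3], [0, 0, 0], 0], [[0, 0, 0.3], [0, 0, 0], 0], [[0, 0, 0.3], [0, 0, 0], 0], [[0, 0, 0], [0, 0, 0], 0]]'

```text
clock: 22.65
position: [0.5409, 0.0794, 0.0616]
tool_rot: [-3.141, -0.0, 2.321]
force: [-0.6, 0.6, -1.5]
grip_width: 0.0602
finger_force: 65.7
```

Emit:
play_rows --plan '[[[0, 0, 0.3], [0, 0, 0], 0], [[0, 0, 0.3], [0, 0, 0], 0], [[0, 0, 0.3], [0, 0, 0], 0], [[0, 0, 0.3], [0, 0, 0], 0], [[0, 0, 0.15], [0, 0, 0], 0], [[0, 0, 0], [0, 0, 0], 0], [[0, 0, 0], [0, 0, 0], 0]]'

```text
clock: 23.52
position: [0.5413, 0.0795, 0.0287]
tool_rot: [3.141, 0.0, 2.321]
force: [-0.5, -0.1, -2.2]
grip_width: 0.0604
finger_force: 65.7
```

Emit:
play_rows --plan '[[[0, 0, 0], [0, 0, 0], -0.75], [[0, 0, 0], [0, 0, 0], -0.75], [[0, 0, 0], [0, 0, 0], -0.75], [[0, 0, 0], [0, 0, 0], -0.75], [[0, 0, -0.5], [0, 0, 0], -0.75], [[0, 0, -0.8], [0, 0, 0], -0.75], [[0, 0, -0.8], [0, 0, 0], -0.75], [[0, 0, -0.8], [0, 0, 0], -0.75], [[0, 0, -0.8], [0, 0, 0], -0.75], [[0, 0, -0.8], [0, 0, 0], -0.75], [[-0.6, 0, -0.2], [0, 0, 0], -0.75], [[-1, 0, 0], [0, 0, 0], -0.75], [[-1, 0, 0], [0, 0, 0], -0.75], [[0, 0, 0], [0, 0, 0], -0.75]]'

```text
clock: 25.28
position: [0.5865, 0.0296, 0.1459]
tool_rot: [-3.141, 0.001, 2.318]
force: [-0.7, -0.6, 0.3]
grip_width: 0.0751
finger_force: 0.0
```

```bash
cat > stack.py <<'E'
from h import *
import sys
# height levels round the post (annulus 12..R mm), from the cameras
R=float(sys.argv[1])
for n in('wrist','scene'):
    f=grab_frame(n); C=cloud(f); d=np.hypot(C[...,0]-.5415,C[...,1]-.0803)
    m=(d<.045)&(C[...,2]>.0155)&(C[...,2]<.06)
    Q=C[m]
    if len(Q)<30: print(n,'few',len(Q)); continue
    zt=np.percentile(Q[d[m]>.013][:,2],90); q=Q[(abs(Q[:,2]-zt)<.003)&(d[m]>.012)]
    c,r=cv2.minEnclosingCircle((q[:,:2]*1000).astype(np.float32))
    A=np.c_[q[:,:2]-[.5415,.0803],np.ones(len(q))]; k=np.linalg.lstsq(A,q[:,2],rcond=None)[0]
    print(n,'top z',round(zt,4),'circle',np.round(c,1),round(r,1),'slope',np.round(k[:2],3),'plane z',round(k[2],4),len(q))
E
python3 stack.py .032; python3 ring.py spacer .586 -.245 .023 .2 2.32;python3 ring.py wheel .54 -.351 .028 .2 2.32;python3 ring.py cap .437 -.117 .019 .2 2.32
```

```text
wrist top z 0.0206 circle [542.2  80.3] 32.0 slope [ 0.002 -0.001] plane z 0.0197 5026
scene top z 0.0226 circle [541.2  79. ] 31.5 slope [-0.002  0.005] plane z 0.0213 126
wrist [ 596.  -244.8] 21.3 0.01 0.0095 mid [ 599.7 -244.8]
top [ 584.6 -244.5] 22.8 0.0113 0.0098 mid [ 584.4 -245.4]
at [0.5851 0.0324 0.1459] [-3.141 -0.     2.321] q7 0.8 F [ 0.   0.3 -1.2] w 0.0746 shift [-8.14 -7.54 -2.17] turn [-0.   -0.    0.01] shift-after-turn [-8.15 -7.53 -2.16]
wrist attempt to get argmax of an empty sequence
top [ 540.  -351.6] 28.4 0.011 0.0095 mid [ 539.4 -351.5]
at [0.5852 0.0325 0.1461] [-3.142 -0.     2.321] q7 0.8 F [-0.4 -0.1  0.6] w 0.0746 shift [ -9.98 -11.79  -2.16] turn [-0.   -0.    0.01] shift-after-turn [-10.   -11.77  -2.16]
wrist [ 439.9 -116.1] 19.2 0.0138 0.0133 mid [ 440.  -115.9]
top [ 437.2 -116.1] 18.6 0.0142 0.0127 mid [ 437.4 -115.8]
at [0.5854 0.0324 0.1461] [ 3.142 -0.     2.321] q7 0.8 F [ 0.5  0.1 -0.3] w 0.0746 shift [-0.32 -8.42 -2.16] turn [ 0.   -0.    0.01] shift-after-turn [-0.33 -8.41 -2.16]
```

Emit:
play_rows --plan '[[[-0.5, -0.5, -0.2], [0, 0, 0], -0.32], [[-0.85, -0.8, -0.2], [0, 0, 0], -0.32], [[-0.85, -0.8, -0.2], [0, 0, 0], -0.32], [[-0.85, -0.8, -0.2], [0, 0, 0], -0.32], [[-0.85, -0.8, -0.2], [0, 0, 0], -0.32], [[-0.85, -0.8, 0], [0, 0, 0], -0.32], [[-0.85, -0.8, 0], [0, 0, 0], -0.32], [[-0.85, -0.8, 0], [0, 0, 0], -0.32], [[-0.85, -0.8, 0], [0, 0, 0], -0.32], [[-0.7, -0.6, 0], [0, 0, 0], -0.32], [[-0.1, -0.1, 0], [0, 0, 0], -0.32], [[0, 0, 0], [0, 0, 0], -0.32]]'

```text
clock: 27.18
position: [0.5842, -0.2458, 0.1712]
tool_rot: [3.142, -0.0, 2.32]
force: [-0.3, 0.4, -0.5]
grip_width: 0.0564
finger_force: 0.0
```

```bash
python3 ring.py spacer .587 -.245 .023 .013 2.32
```

```text
wrist [ 588.1 -245. ] 23.0 0.0102 0.0096 mid [ 588.3 -245.2]
top [ 584.6 -244.5] 22.9 0.0108 0.0095 mid [ 584.8 -244.6]
at [ 0.5846 -0.2449  0.1712] [ 3.141 -0.     2.322] q7 1.24 F [-0.1 -0.8 -0.4] w 0.0564 shift [-0.07  0.07  6.33] turn [ 0.   -0.    0.01] shift-after-turn [-0.07  0.07  6.33]
```

Emit:
play_rows --plan '[[[-0.1, 0.1, 0.4], [0, 0, 0], -0.32], [[0, 0, 0.8], [0, 0, 0], -0.32], [[0, 0, 0.8], [0, 0, 0], -0.32], [[0, 0, 0.8], [0, 0, 0], -0.32], [[0, 0, 0.8], [0, 0, 0], -0.32], [[0, 0, 0.8], [0, 0, 0], -0.32], [[0, 0, 0.7], [0, 0, 0], -0.32], [[0, 0, 0.5], [0, 0, 0], -0.32], [[0, 0, 0.3], [0, 0, 0], -0.32], [[0, 0, 0.1], [0, 0, 0], -0.32], [[0, 0, 0], [0, 0, 0], -0.32], [[0, 0, 0], [0, 0, 0], -0.32]]'

```text
clock: 28.78
position: [0.5883, -0.2459, 0.0215]
tool_rot: [3.141, 0.001, 2.321]
force: [-0.7, -0.6, -0.2]
grip_width: 0.0566
finger_force: 0.0
```

Emit:
play_rows --plan '[[[0, 0, 0.08], [0, 0, 0], -0.32], [[0, 0, 0], [0, 0, 0], -0.32], [[0, 0, 0], [0, 0, 0], 0.5], [[0, 0, 0], [0, 0, 0], 0.5], [[0, 0, 0], [0, 0, 0], 0.5], [[0, 0, 0], [0, 0, 0], 0.5], [[0, 0, 0], [0, 0, 0], 0.5]]' --newtons 50

```text
clock: 29.65
position: [0.5881, -0.2458, 0.0196]
tool_rot: [3.141, 0.0, 2.321]
force: [-3.1, 0.7, 7.7]
grip_width: 0.0419
finger_force: 49.4
```

Gripped (42 mm reading, the same ~4 mm offset as the flange). Lifting, then moving to just short of the post.

Emit:
play_rows --plan '[[[0, 0, -0.2], [0, 0, 0], 0.5], [[0, 0, -0.6], [0, 0, 0], 0.5], [[0, 0, -1], [0, 0, 0], 0.5], [[0, 0, -1], [0, 0, 0], 0.5], [[0.3, 0.4, -1], [0, 0, 0], 0.5], [[0.6, 0.7, -1], [0, 0, 0], 0.5], [[0.8, 0.8, -0.4], [0, 0, 0], 0.5], [[0.8, 0.8, 0], [0, 0, 0], 0.5], [[0.8, 0.8, 0], [0, 0, 0], 0.5], [[0.8, 0.8, 0], [0, 0, 0], 0.5], [[0.8, 0.8, 0], [0, 0, 0], 0.5], [[0.8, 0.8, 0], [0, 0, 0], 0.5], [[0.8, 0.8, 0], [0, 0, 0], 0.5], [[0.8, 0.7, 0], [0, 0, 0], 0.5], [[0.8, 0, 0], [0, 0, 0], 0.5], [[0.2, 0, 0], [0, 0, 0], 0.5], [[0, 0, 0], [0, 0, 0], 0.5], [[0, 0, 0], [0, 0, 0], 0.5]]'

```text
clock: 31.9
position: [0.5822, 0.0311, 0.1493]
tool_rot: [3.141, 0.001, 2.32]
force: [-0.2, 0.4, 0.4]
grip_width: 0.0418
finger_force: 50.7
```

```bash
python3 held.py .023; python3 post.py
```

```text
TCP [0.5822 0.0312 0.1492] surface z 0.1392 rel -0.01 slope tx,ty [-0.006  0.002] x range mid [-23.3  23.1] 5754
bore tool xy mm [0.4597702  0.86206818] 10.451436042785645
width 0.04216354224202245 ff 50.65550417639315
tip 159 [0.5415 0.0803 0.0797] [0.5415 0.0802 0.0799] [0.0082 0.0085 0.0029]
at [0.5822 0.0313 0.1491] [-3.142  0.     2.32 ] q7 0.81 F [ 0.   0.2 -0.3] w 0.042 shift [2.55 0.12 1.16] turn [-0.  0. -0.] shift-after-turn [2.55 0.12 1.16]
```

Emit:
play_rows --plan '[[[0.4, 0.1, 0], [0, 0, 0], 0.5], [[0.6, 0, 0], [0, 0, 0], 0.5], [[0.6, 0, 0], [0, 0, 0], 0.5], [[0.6, 0, 0], [0, 0, 0], 0.5], [[0.33, 0, 0.1], [0, 0, 0], 0.5], [[0, 0, 0.5], [0, 0, 0], 0.5], [[0, 0, 0.5], [0, 0, 0], 0.5], [[0, 0, 0.5], [0, 0, 0], 0.5], [[0, 0, 0.2], [0, 0, 0], 0.5], [[0, 0, 0], [0, 0, 0], 0.5], [[0, 0, 0], [0, 0, 0], 0.5]]'

```text
clock: 33.38
position: [0.5409, 0.08, 0.1043]
tool_rot: [3.141, 0.0, 2.321]
force: [-0.2, -0.6, -0.6]
grip_width: 0.0422
finger_force: 50.7
```

```bash
python3 held.py .023; python3 -c "
from h import *
plan(.5415,.0803,.043,2.32)"
```

```text
TCP [0.5409 0.0801 0.1044] surface z 0.0943 rel -0.0101 slope tx,ty [-0.008  0.002] x range mid [-23.   23.1] 6005
bore tool xy mm [0.62062073 0.98638153] 10.62256145477295
width 0.04157740859880478 ff 50.65698397345841
at [0.5409 0.0801 0.1044] [3.141 0.    2.321] q7 0.74 F [ 0.1 -0.3  1. ] w 0.0416 shift [-0.01  0.02  2.46] turn [0. 0. 0.] shift-after-turn [-0.01  0.02  2.46]
```

Emit:
play_rows --plan '[[[-0.02, -0.02, 0.3], [0, 0, 0], 0.5], [[0, 0, 0.4], [0, 0, 0], 0.5], [[0, 0, 0.4], [0, 0, 0], 0.5], [[0, 0, 0.4], [0, 0, 0], 0.5], [[0, 0, 0.4], [0, 0, 0], 0.5], [[0, 0, 0.3], [0, 0, 0], 0.5], [[0, 0, 0.2], [0, 0, 0], 0.5], [[0, 0, 0], [0, 0, 0], 0.5], [[0, 0, 0], [0, 0, 0], 0.5]]'

```text
clock: 34.55
position: [0.5408, 0.0794, 0.0443]
tool_rot: [3.141, 0.0, 2.321]
force: [0.9, -0.5, -0.5]
grip_width: 0.0423
finger_force: 50.7
```

Emit:
play_rows --plan '[[[0, 0, 0], [0, 0, 0], -0.3], [[0, 0, 0], [0, 0, 0], -0.3], [[0, 0, 0], [0, 0, 0], -0.3], [[0, 0, 0], [0, 0, 0], -0.3], [[0, 0, -0.5], [0, 0, 0], -0.3], [[0, 0, -0.8], [0, 0, 0], -0.3], [[0, 0, -0.8], [0, 0, 0], -0.3], [[0, 0, -0.8], [0, 0, 0], -0.3], [[0, 0, -0.8], [0, 0, 0], -0.3], [[-0.6, 0, -0.6], [0, 0, 0], -0.5], [[-1, 0, 0], [0, 0, 0], -0.5], [[-1, 0, 0], [0, 0, 0], -0.5], [[0, 0, 0], [0, 0, 0], -0.5]]'

```text
clock: 36.17
position: [0.5857, 0.0302, 0.1523]
tool_rot: [3.141, 0.001, 2.319]
force: [-0.8, 1.0, -0.3]
grip_width: 0.0639
finger_force: 0.0
```

```bash
python3 stack.py .032; python3 ring.py wheel .54 -.351 .028 .15 2.32;python3 ring.py cap .438 -.117 .019 .2 2.32
```

```text
wrist top z 0.0303 circle [541.8  80. ] 23.1 slope [ 0.002 -0.001] plane z 0.0297 2259
scene top z 0.0315 circle [547.9  83.8] 20.5 slope [0.025 0.027] plane z 0.0306 54
wrist attempt to get argmax of an empty sequence
top [ 540.6 -351.6] 27.5 0.0105 0.0092 mid [ 540.1 -351.5]
at [0.5845 0.0326 0.1518] [ 3.141 -0.     2.322] q7 0.81 F [-0.2  1.1  0.5] w 0.0639 shift [-10.   -11.77   0.07] turn [ 0.   -0.    0.01] shift-after-turn [-10.02 -11.75   0.07]
wrist [ 440.1 -116. ] 19.3 0.0139 0.0134 mid [ 439.9 -116.1]
top [ 437.2 -116.2] 18.6 0.0147 0.0133 mid [ 437.4 -115.5]
at [0.5847 0.0325 0.1517] [ 3.141 -0.     2.322] q7 0.81 F [ 0.5 -0.5 -0.7] w 0.0643 shift [-0.37 -8.37 -1.93] turn [ 0.   -0.    0.01] shift-after-turn [-0.38 -8.37 -1.93]
```

Emit:
play_rows --plan '[[[-0.4, -0.5, -0.2], [0, 0, 0], -0.55], [[-0.8, -0.95, -0.2], [0, 0, 0], -0.55], [[-0.8, -0.95, -0.2], [0, 0, 0], -0.55], [[-0.8, -0.95, -0.2], [0, 0, 0], -0.55], [[-0.8, -0.95, 0], [0, 0, 0], -0.55], [[-0.8, -0.95, 0], [0, 0, 0], -0.55], [[-0.8, -0.95, 0], [0, 0, 0], -0.55], [[-0.8, -0.95, 0], [0, 0, 0], -0.55], [[-0.8, -0.95, 0], [0, 0, 0], -0.55], [[-0.8, -0.95, 0], [0, 0, 0], -0.55], [[-0.8, -0.95, 0], [0, 0, 0], -0.55], [[-0.8, -0.95, 0], [0, 0, 0], -0.55], [[-0.7, -0.7, 0], [0, 0, 0], -0.55], [[-0.1, -0.1, 0], [0, 0, 0], -0.55], [[0, 0, 0], [0, 0, 0], -0.55], [[0, 0, 0], [0, 0, 0], -0.55]]'

```text
clock: 38.48
position: [0.5406, -0.3505, 0.1716]
tool_rot: [3.141, -0.0, 2.322]
force: [0.3, 0.3, 0.1]
grip_width: 0.066
finger_force: 0.0
```

```bash
python3 ring.py wheel .542 -.351 .028 .016 2.32
```

```text
wrist [ 543.5 -352.4] 27.9 0.0102 0.0096 mid [ 543.7 -352.4]
top [ 539.9 -351.6] 27.9 0.0109 0.0093 mid [ 540.1 -351.4]
at [ 0.5407 -0.3506  0.1717] [ 3.141 -0.     2.322] q7 1.43 F [ 0.2 -0.4  0.1] w 0.0661 shift [-0.05  0.03  6.23] turn [ 0.   -0.    0.01] shift-after-turn [-0.05  0.03  6.23]
```

Emit:
play_rows --plan '[[[-0.13, 0.04, 0.4], [0, 0, 0], -0.55], [[0, 0, 0.8], [0, 0, 0], -0.55], [[0, 0, 0.8], [0, 0, 0], -0.55], [[0, 0, 0.8], [0, 0, 0], -0.55], [[0, 0, 0.8], [0, 0, 0], -0.55], [[0, 0, 0.8], [0, 0, 0], -0.55], [[0, 0, 0.7], [0, 0, 0], -0.55], [[0, 0, 0.5], [0, 0, 0], -0.55], [[0, 0, 0.3], [0, 0, 0], -0.55], [[0, 0, 0.1], [0, 0, 0], -0.55], [[0, 0, 0.1], [0, 0, 0], -0.55], [[0, 0, 0], [0, 0, 0], -0.55]]'

```text
clock: 40.08
position: [0.5435, -0.3531, 0.0193]
tool_rot: [3.141, 0.0, 2.321]
force: [1.1, -0.6, 0.1]
grip_width: 0.0659
finger_force: 0.0
```

Emit:
play_rows --plan '[[[0, 0, 0.08], [0, 0, 0], -0.55], [[0, 0, 0], [0, 0, 0], -0.55], [[0, 0, 0], [0, 0, 0], 0.3], [[0, 0, 0], [0, 0, 0], 0.3], [[0, 0, 0], [0, 0, 0], 0.3], [[0, 0, 0], [0, 0, 0], 0.3], [[0, 0, 0], [0, 0, 0], 0.3]]' --newtons 60

```text
clock: 40.95
position: [0.5435, -0.3531, 0.0177]
tool_rot: [3.141, 0.0, 2.321]
force: [-1.8, 2.0, 10.3]
grip_width: 0.0517
finger_force: 60.5
```

Emit:
play_rows --plan '[[[0, 0, -0.2], [0, 0, 0], 0.3], [[0, 0, -0.6], [0, 0, 0], 0.3], [[0, 0, -1], [0, 0, 0], 0.3], [[0.3, 0.4, -1], [0, 0, 0], 0.3], [[0.6, 0.7, -1], [0, 0, 0], 0.3], [[0.8, 0.9, -1], [0, 0, 0], 0.3], [[0.8, 0.9, -0.5], [0, 0, 0], 0.3], [[0.8, 0.9, 0], [0, 0, 0], 0.3], [[0.8, 0.9, 0], [0, 0, 0], 0.3], [[0.8, 0.9, 0], [0, 0, 0], 0.3], [[0.8, 0.9, 0], [0, 0, 0], 0.3], [[0.8, 0.9, 0], [0, 0, 0], 0.3], [[0.8, 0.9, 0], [0, 0, 0], 0.3], [[0.8, 0.9, 0], [0, 0, 0], 0.3], [[0.8, 0.9, 0], [0, 0, 0], 0.3], [[0.8, 0.9, 0], [0, 0, 0], 0.3], [[0.8, 0.7, 0], [0, 0, 0], 0.3], [[0.5, 0.6, 0], [0, 0, 0], 0.3], [[0, 0, 0], [0, 0, 0], 0.3], [[0, 0, 0], [0, 0, 0], 0.3]]'

```text
clock: 43.45
position: [0.581, 0.0568, 0.1498]
tool_rot: [-3.141, 0.001, 2.32]
force: [-0.0, 0.4, -1.0]
grip_width: 0.0516
finger_force: 62.8
```

```bash
python3 held.py .028; python3 post.py
```

```text
TCP [0.581  0.0566 0.1497] surface z 0.1416 rel -0.0081 slope tx,ty [-0.004 -0.001] x range mid [-27.7  28. ] 9195
bore tool xy mm [0.36363983 1.21212006] 10.516827583312988
width 0.05156719831625263 ff 62.79997542500496
tip 137 [0.5414 0.0805 0.0796] [0.5414 0.0807 0.0797] [0.008  0.0081 0.0025]
at [0.581  0.0566 0.1497] [-3.141  0.     2.319] q7 0.78 F [-0.2 -0.7 -1.9] w 0.0515 shift [ 1.77 -0.54  1.19] turn [-0.  0. -0.] shift-after-turn [ 1.77 -0.53  1.19]
```

Emit:
play_rows --plan '[[[0.4, -0.2, 0], [0, 0, 0], 0.3], [[0.5, -0.2, 0], [0, 0, 0], 0.3], [[0.5, -0.17, 0], [0, 0, 0], 0.3], [[0.35, 0, 0], [0, 0, 0], 0.3], [[0, 0, 0.3], [0, 0, 0], 0.3], [[0, 0, 0.5], [0, 0, 0], 0.3], [[0, 0, 0.5], [0, 0, 0], 0.3], [[0, 0, 0.5], [0, 0, 0], 0.3], [[0, 0, 0.1], [0, 0, 0], 0.3], [[0, 0, 0], [0, 0, 0], 0.3], [[0, 0, 0], [0, 0, 0], 0.3]]'

```text
clock: 44.92
position: [0.5409, 0.0801, 0.1024]
tool_rot: [3.141, 0.0, 2.321]
force: [0.1, -0.1, -1.5]
grip_width: 0.0515
finger_force: 62.9
```

```bash
python3 held.py .028; python3 -c "
from h import *
plan(.5415,.0804,.051,2.32)"
```

```text
TCP [0.5409 0.0801 0.1024] surface z 0.0942 rel -0.0082 slope tx,ty [-0.004  0.001] x range mid [-27.4  28.2] 9450
bore tool xy mm [0.28205109 1.03845978] 10.561470985412598
width 0.05136983719252148 ff 62.84972614143044
at [0.5409 0.0801 0.1024] [3.141 0.    2.321] q7 0.76 F [-0.6  0.1 -1.6] w 0.0514 shift [-0.01  0.02  2.06] turn [0.   0.   0.01] shift-after-turn [-0.01  0.02  2.06]
```

Emit:
play_rows --plan '[[[-0.01, -0.02, 0.3], [0, 0, 0], 0.3], [[0, 0, 0.4], [0, 0, 0], 0.3], [[0, 0, 0.4], [0, 0, 0], 0.3], [[0, 0, 0.4], [0, 0, 0], 0.3], [[0, 0, 0.3], [0, 0, 0], 0.3], [[0, 0, 0.2], [0, 0, 0], 0.3], [[0, 0, 0], [0, 0, 0], 0.3], [[0, 0, 0], [0, 0, 0], 0.3]]'

```text
clock: 45.98
position: [0.5406, 0.0796, 0.0523]
tool_rot: [3.141, 0.0, 2.321]
force: [-0.2, 0.8, -1.2]
grip_width: 0.0515
finger_force: 62.8
```

Emit:
play_rows --plan '[[[0, 0, 0], [0, 0, 0], -0.5], [[0, 0, 0], [0, 0, 0], -0.5], [[0, 0, 0], [0, 0, 0], -0.5], [[0, 0, 0], [0, 0, 0], -0.5], [[0, 0, -0.5], [0, 0, 0], -0.5], [[0, 0, -0.8], [0, 0, 0], -0.5], [[0, 0, -0.8], [0, 0, 0], -0.5], [[0, 0, -0.8], [0, 0, 0], -0.5], [[0, 0, -0.8], [0, 0, 0], -0.5], [[-0.6, 0, -0.3], [0, 0, 0], -0.5], [[-1, 0, 0], [0, 0, 0], -0.5], [[-1, 0, 0], [0, 0, 0], -0.5], [[0, 0, 0], [0, 0, 0], -0.5]]'

```text
clock: 47.6
position: [0.5858, 0.0295, 0.152]
tool_rot: [-3.141, 0.001, 2.318]
force: [-0.9, -0.1, -0.5]
grip_width: 0.0644
finger_force: 0.0
```

```bash
python3 stack.py .032; python3 ring.py cap .44 -.116 .019 .17 2.32
```

```text
wrist top z 0.0405 circle [541.9  79.8] 28.0 slope [ 0.003 -0.001] plane z 0.0397 4063
scene top z 0.0416 circle [541.   77.9] 28.2 slope [0.005 0.011] plane z 0.0405 105
wrist [ 439.6 -116.2] 19.7 0.0139 0.0133 mid [ 439.4 -116.6]
top [ 437.  -116.1] 18.5 0.0145 0.0134 mid [ 437.4 -115.7]
at [0.5845 0.0323 0.1519] [-3.141 -0.     2.321] q7 0.82 F [-0.   0.6  0.4] w 0.0643 shift [-0.4  -8.27 -0.72] turn [-0.   -0.    0.01] shift-after-turn [-0.41 -8.27 -0.72]
```

Emit:
play_rows --plan '[[[-0.1, -0.5, -0.2], [0, 0, 0], -0.1], [[-0.1, -0.9, -0.2], [0, 0, 0], -0.1], [[-0.1, -0.9, -0.2], [0, 0, 0], -0.1], [[-0.1, -0.9, -0.1], [0, 0, 0], -0.1], [[0, -0.9, 0], [0, 0, 0], -0.1], [[0, -0.9, 0], [0, 0, 0], -0.1], [[0, -0.9, 0], [0, 0, 0], -0.1], [[0, -0.9, 0], [0, 0, 0], -0.1], [[0, -0.9, 0], [0, 0, 0], -0.1], [[0, -0.6, 0], [0, 0, 0], -0.1], [[0, 0, 0], [0, 0, 0], -0.1], [[0, 0, 0], [0, 0, 0], -0.1]]'

```text
clock: 49.3
position: [0.4403, -0.1163, 0.1696]
tool_rot: [3.141, 0.0, 2.321]
force: [-0.2, -0.6, 0.6]
grip_width: 0.047
finger_force: 0.0
```

```bash
python3 ring.py cap .44 -.116 .019 .025 2.32
```

```text
wrist [ 439.5 -116.3] 18.9 0.0141 0.0135 mid [ 439.3 -116.1]
top [ 437.8 -113.7] 18.1 0.015 0.0135 mid [ 437.5 -108.2]
at [ 0.4403 -0.1162  0.1695] [3.142 0.    2.322] q7 1.1 F [-0.  -0.6 -0. ] w 0.047 shift [ 0.01 -0.    5.78] turn [0.   0.   0.01] shift-after-turn [ 0.01 -0.    5.78]
```

Emit:
play_rows --plan '[[[0.02, -0.02, 0.4], [0, 0, 0], -0.1], [[0, 0, 0.8], [0, 0, 0], -0.1], [[0, 0, 0.8], [0, 0, 0], -0.1], [[0, 0, 0.8], [0, 0, 0], -0.1], [[0, 0, 0.8], [0, 0, 0], -0.1], [[0, 0, 0.8], [0, 0, 0], -0.1], [[0, 0, 0.7], [0, 0, 0], -0.1], [[0, 0, 0.5], [0, 0, 0], -0.1], [[0, 0, 0.2], [0, 0, 0], -0.1], [[0, 0, 0], [0, 0, 0], -0.1], [[0, 0, 0], [0, 0, 0], -0.1], [[0, 0, 0], [0, 0, 0], 0.6], [[0, 0, 0], [0, 0, 0], 0.6], [[0, 0, 0], [0, 0, 0], 0.6], [[0, 0, 0], [0, 0, 0], 0.6], [[0, 0, 0], [0, 0, 0], 0.6]]' --newtons 50

```text
clock: 51.4
position: [0.4394, -0.1167, 0.0253]
tool_rot: [3.141, 0.001, 2.321]
force: [-2.4, 0.0, 15.3]
grip_width: 0.0332
finger_force: 48.2
```

Emit:
play_rows --plan '[[[0, 0, -0.2], [0, 0, 0], 0.6], [[0, 0, -0.6], [0, 0, 0], 0.6], [[0, 0, -1], [0, 0, 0], 0.6], [[0, 0.3, -1], [0, 0, 0], 0.6], [[0, 0.7, -1], [0, 0, 0], 0.6], [[0.1, 0.9, -1], [0, 0, 0], 0.6], [[0.1, 0.9, -0.2], [0, 0, 0], 0.6], [[0.1, 0.9, 0], [0, 0, 0], 0.6], [[0.1, 0.9, 0], [0, 0, 0], 0.6], [[0.1, 0.9, 0], [0, 0, 0], 0.6], [[0.1, 0.9, 0], [0, 0, 0], 0.6], [[0.1, 0.9, 0], [0, 0, 0], 0.6], [[0.1, 0.8, 0], [0, 0, 0], 0.6], [[0, 0.5, 0], [0, 0, 0], 0.6], [[0, 0, 0], [0, 0, 0], 0.6], [[0, 0, 0], [0, 0, 0], 0.6]]'

```text
clock: 53.4
position: [0.5824, 0.0437, 0.1495]
tool_rot: [-3.141, -0.0, 2.32]
force: [0.0, -0.4, -0.5]
grip_width: 0.0333
finger_force: 49.7
```

```bash
python3 held.py .019; python3 post.py
```

```text
TCP [0.5824 0.0437 0.1496] surface z 0.1374 rel -0.0122 slope tx,ty [-0.008 -0.002] x range mid [-18.8  19.5] 3792
bore tool xy mm [0.58550262 0.84572601] 10.478368759155273
width 0.032933612541491644 ff 49.70650269649923
tip 144 [0.5416 0.0804 0.0798] [0.5415 0.0804 0.08  ] [0.0083 0.0079 0.003 ]
at [0.5824 0.0437 0.1497] [-3.141  0.     2.32 ] q7 0.82 F [-0.7 -0.3 -0.7] w 0.0329 shift [ 2.19 -0.23  1.19] turn [-0.  0. -0.] shift-after-turn [ 2.19 -0.23  1.19]
```

Emit:
play_rows --plan '[[[0.4, -0.25, 0], [0, 0, 0], 0.6], [[0.6, 0, 0], [0, 0, 0], 0.6], [[0.6, 0, 0], [0, 0, 0], 0.6], [[0.4, 0, 0], [0, 0, 0], 0.6], [[0.17, 0, 0.2], [0, 0, 0], 0.6], [[0, 0, 0.5], [0, 0, 0], 0.6], [[0, 0, 0.5], [0, 0, 0], 0.6], [[0, 0, 0.3], [0, 0, 0], 0.6], [[0, 0, 0], [0, 0, 0], 0.6], [[0, 0, 0], [0, 0, 0], 0.6]]'

```text
clock: 54.75
position: [0.5414, 0.0797, 0.1122]
tool_rot: [3.141, 0.0, 2.32]
force: [0.3, -0.9, -0.6]
grip_width: 0.0327
finger_force: 49.7
```

```bash
python3 held.py .019; python3 -c "
from h import *
plan(.5415,.0804,.069,2.32)"
```

```text
TCP [0.5414 0.0798 0.1123] surface z 0.1001 rel -0.0122 slope tx,ty [-0.008 -0.001] x range mid [-18.7  19.1] 3808
bore tool xy mm [0.58677673 0.90496063] 10.421294212341309
width 0.03295972473178237 ff 49.708141665905714
at [0.5414 0.0798 0.1123] [3.141 0.    2.321] q7 0.77 F [-0.1 -0.  -0. ] w 0.033 shift [0.01 0.02 1.73] turn [0. 0. 0.] shift-after-turn [0.01 0.02 1.73]
```

Emit:
play_rows --plan '[[[-0.01, -0.02, 0.3], [0, 0, 0], 0.6], [[0, 0, 0.4], [0, 0, 0], 0.6], [[0, 0, 0.4], [0, 0, 0], 0.6], [[0, 0, 0.4], [0, 0, 0], 0.6], [[0, 0, 0.2], [0, 0, 0], 0.6], [[0, 0, 0], [0, 0, 0], 0.6], [[0, 0, 0], [0, 0, 0], 0.6]]'

```text
clock: 55.68
position: [0.5412, 0.0794, 0.0698]
tool_rot: [3.141, 0.0, 2.321]
force: [-0.4, -0.1, -0.0]
grip_width: 0.033
finger_force: 49.7
```

Emit:
play_rows --plan '[[[0, 0, 0], [0, 0, 0], -0.1], [[0, 0, 0], [0, 0, 0], -0.1], [[0, 0, 0], [0, 0, 0], -0.1], [[0, 0, 0], [0, 0, 0], -0.1], [[0, 0, -0.5], [0, 0, 0], -0.1], [[0, 0, -0.8], [0, 0, 0], -0.1], [[0, 0, -0.8], [0, 0, 0], -0.1], [[0, 0, -0.8], [0, 0, 0], -0.1], [[-0.6, 0, -0.6], [0, 0, 0], -0.5], [[-1, 0, 0], [0, 0, 0], -1], [[-1, 0, 0], [0, 0, 0], -1], [[0, 0, 0], [0, 0, 0], -1]]'

```text
clock: 57.18
position: [0.5861, 0.0302, 0.1579]
tool_rot: [3.141, 0.001, 2.319]
force: [-0.4, 0.7, 0.2]
grip_width: 0.0854
finger_force: 0.0
```

```bash
python3 stack.py .019; python3 st.py 2>/dev/null| tail -5; python3 -c "
from h import *
plan(.598,.237,.2,3.319)"
```

```text
wrist top z 0.054 circle [542.2  80.1] 19.2 slope [ 0.007 -0.006] plane z 0.0536 1469
scene top z 0.0413 circle [541.4  77.3] 27.8 slope [-0.003 -0.001] plane z 0.0405 72
grip [0.59694888 0.23833923 0.12528375] ((596.7606811523438, 238.17408752441406), (28.379573822021484, 20.983327865600586), 13.551814079284668) stand xy 0.08475310006466505 0.11307828057270877
[ 72 124  82] [0.571648   0.18067026 0.01156692]
scene (562.1019287109375, 166.65745544433594) (195.74143981933594, 279.5997314453125) 10.204888343811035
th 0.17810890139789368 post [0.54227203 0.07926166]
grip [0.60117639 0.23621803 0.12605191] ((600.43701171875, 121.2535400390625), (254.6609344482422, 59.50840377807617), 83.01509094238281) stand xy 0.08578028301023709 0.1440373843337363
at [0.5849 0.0325 0.1573] [ 3.141 -0.     2.321] q7 0.84 F [-0.2  0.9 -0.6] w 0.0852 shift [ 5.62  5.96 -1.71] turn [ 0.   -0.   -6.65] shift-after-turn [-1.96  7.96 -1.71]
```

Emit:
play_rows --plan '[[[0, 0, -0.6], [0, 0, -0.95], -1], [[0, 0, -0.6], [0, 0, -0.95], -1], [[0, 0, -0.5], [0, 0, -0.95], -1], [[0, 0, 0], [0, 0, -0.95], -1], [[0, 0, 0], [0, 0, -0.95], -1], [[0, 0, 0], [0, 0, -0.95], -1], [[0, 0, 0], [0, 0, -0.95], -1], [[-0.2, 0.8, 0], [0, 0, 0], -1], [[-0.2, 0.8, 0], [0, 0, 0], -1], [[-0.2, 0.8, 0], [0, 0, 0], -1], [[-0.2, 0.8, 0], [0, 0, 0], -1], [[-0.2, 0.8, 0], [0, 0, 0], -1], [[-0.2, 0.8, 0], [0, 0, 0], -1], [[-0.2, 0.8, 0], [0, 0, 0], -1], [[-0.2, 0.8, 0], [0, 0, 0], -1], [[-0.2, 0.8, 0], [0, 0, 0], -1], [[-0.2, 0.8, 0], [0, 0, 0], -1], [[0, 0, 0], [0, 0, 0], -1], [[0, 0, 0], [0, 0, 0], -1]]'

```text
clock: 59.75
position: [0.5995, 0.237, 0.1995]
tool_rot: [-3.141, -0.0, -2.965]
force: [0.4, 0.3, 0.3]
grip_width: 0.0855
finger_force: 0.0
```

```bash
cat > kg.py <<'E'
from h import *
f=grab_frame('wrist'); C=cloud(f);hsv=cv2.cvtColor(f['pixels'],cv2.COLOR_RGB2HSV)
o=(hsv[...,0]<14)&(hsv[...,1]>180)&(C[...,2]>.12)&(C[...,2]<.135)
c=np.array(cv2.minAreaRect((C[o][:,:2]*1000).astype(np.float32))[0])/1000
th=.177; ey=np.array([-np.sin(th),np.cos(th)]); print('grip',c,'joint',(c-[.5415,.0803])@ey, 'tcp joint',(bot.observe()['position'][:2]-[.5415,.0803])@ey)
plan(c[0],c[1],.11,3.319)
E
python3 kg.py
```

```text
grip [0.59781262 0.23888159] joint 0.14618859791524835 tcp joint 0.14376724104066582
at [0.5995 0.2367 0.1996] [-3.141 -0.    -2.966] q7 1.33 F [0.8 0.3 0.1] w 0.0855 shift [0.05 0.1  3.58] turn [-0.   -0.   -0.01] shift-after-turn [0.05 0.1  3.58]
```

Emit:
play_rows --plan '[[[0.03, 0.08, 0.4], [0, 0, 0], -1], [[0, 0, 0.6], [0, 0, 0], -1], [[0, 0, 0.6], [0, 0, 0], -1], [[0, 0, 0.6], [0, 0, 0], -1], [[0, 0, 0.6], [0, 0, 0], -1], [[0, 0, 0.5], [0, 0, 0], -1], [[0, 0, 0.25], [0, 0, 0], -1], [[0, 0, 0], [0, 0, 0], 1], [[0, 0, 0], [0, 0, 0], 1], [[0, 0, 0], [0, 0, 0], 1], [[0, 0, 0], [0, 0, 0], 1], [[0, 0, 0], [0, 0, 0], 1], [[0, 0, 0], [0, 0, 0], 1], [[0, 0, 0], [0, 0, 0], 1], [[0, 0, 0], [0, 0, 0], 1]]' --newtons 40

```text
clock: 61.68
position: [0.5985, 0.2394, 0.1113]
tool_rot: [3.141, 0.001, -2.965]
force: [-1.1, -0.7, 6.3]
grip_width: 0.0213
finger_force: 41.4
```

```bash
python3 kg.py
```

```text
grip [0.5980058  0.23935878] joint 0.14662431666261339 tcp joint 0.1465989128442778
at [0.5985 0.2394 0.1113] [ 3.141e+00  1.000e-03 -2.965e+00] q7 1.33 F [-1.  -0.4  6. ] w 0.0215 shift [0.02 0.   0.05] turn [ 0.  0. -0.] shift-after-turn [0.02 0.   0.05]
```

Emit:
play_rows --plan '[[[0, -0.3, 0], [0, 0, 0], 1], [[0, -0.5, 0], [0, 0, 0], 1], [[0, -0.6, 0], [0, 0, 0], 1], [[0, -0.6, 0], [0, 0, 0], 1], [[0, -0.6, 0], [0, 0, 0], 1], [[0, -0.6, 0], [0, 0, 0], 1], [[0, -0.6, 0], [0, 0, 0], 1], [[0, -0.6, 0], [0, 0, 0], 1], [[0, -0.6, 0], [0, 0, 0], 1], [[0, -0.4, 0], [0, 0, 0], 1], [[0, -0.3, 0], [0, 0, 0], 1], [[0, -0.1, 0], [0, 0, 0], 1], [[0, 0, 0], [0, 0, 0], 1], [[0, 0, 0], [0, 0, 0], 1], [[0, 0, 0], [0, 0, 0], 1]]'

```text
clock: 63.6
position: [0.6241, 0.0963, 0.1113]
tool_rot: [-3.141, 0.001, -2.965]
force: [-0.6, -0.4, 6.1]
grip_width: 0.0216
finger_force: 41.5
```

```bash
python3 kg.py; python3 - <<'E'
from h import *
f=grab_frame('wrist'); save(f,'wk')
C=cloud(f); m=(abs(C[...,2]-.0895)<.0035)&(np.hypot(C[...,0]-.5415,C[...,1]-.0803)<.025)
q=(C[m][:,:2]*1000).astype(np.float32); print('eye',cv2.minEnclosingCircle(q),len(q))
m=(C[...,2]>.075)&(C[...,2]<.083)&(np.hypot(C[...,0]-.5415,C[...,1]-.0803)<.012); print('post',C[m].mean(0),m.sum())
E
```

```text
grip [0.62313153 0.09648043] joint 0.0015541785468585693 tcp joint 0.001206488304495196
at [0.6241 0.0963 0.1113] [-3.141e+00  1.000e-03 -2.965e+00] q7 1.55 F [ 0.1 -1.9  7.2] w 0.0213 shift [0.04 0.01 0.05] turn [-0.    0.01 -0.01] shift-after-turn [0.04 0.01 0.05]
eye ((544.2532348632812, 80.96157836914062), 22.24252700805664) 4822
post [0.54149879 0.08039892 0.0782653 ] 504
```

View pics/wk.png

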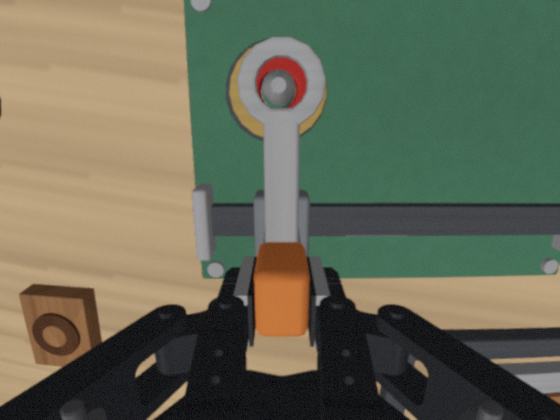

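The wrist view shows the eye at (282,83), with the post tip inside its hole at (278,87). The keeper reads about +1 mm. I'll nudge it, release and retreat.

Emit:
play_rows --plan '[[[0, -0.04, 0], [0, 0, 0], 1], [[0, 0, 0], [0, 0, 0], 1], [[0, 0, 0], [0, 0, 0], 1], [[0, 0, 0], [0, 0, 0], -1], [[0, 0, 0], [0, 0, 0], -1], [[0, 0, 0], [0, 0, 0], -1], [[0, 0, 0], [0, 0, 0], -1], [[0, 0, -0.4], [0, 0, 0], -1], [[0, 0, -1], [0, 0, 0], -1], [[0, 0, -1], [0, 0, 0], -1], [[0, 0, -1], [0, 0, 0], -1], [[0, 0, -0.6], [0, 0, 0], -1], [[0, 0, 0], [0, 0, 0], -1], [[0, 0, 0], [0, 0, 0], -1]]'

```text
clock: 65.45
position: [0.6236, 0.0956, 0.21]
tool_rot: [-3.142, -0.001, -2.965]
force: [0.0, -0.2, 0.4]
grip_width: 0.0851
finger_force: 0.0
```

```bash
python3 kg.py; python3 - <<'E'
from h import *
f=grab_frame('wrist'); save(f,'wk2')
C=cloud(f); d=np.hypot(C[...,0]-.5415,C[...,1]-.0803)
m=(abs(C[...,2]-.0895)<.004)&(d<.025)
q=C[m][:,:2]-[.5415,.0803]; th=.177; R=np.array([[np.cos(th),-np.sin(th)],[np.sin(th),np.cos(th)]]); s=q@R*1000
print('eye stand frame',s.min(0),s.max(0))
for a,b in((.017,.023),(.027,.033),(.037,.043),(.05,.058)):
    k=(C[...,2]>a)&(C[...,2]<b)&(d<.04); print(a,k.sum(),np.round(np.median(C[k],0),4) if k.sum() else '')
E
```

```text
grip [0.62349622 0.09573885] joint 0.0007599747987048957 tcp joint 0.0005175585489740569
at [0.6235 0.0955 0.2098] [-3.141e+00 -1.000e-03 -2.965e+00] q7 1.55 F [-0.1  0.5  0.4] w 0.0851 shift [-0.01  0.01  3.99] turn [-0.   -0.01 -0.  ] shift-after-turn [-0.    0.01  3.99]
eye stand frame [-18.43630617 -17.88038844] [24.79059029 19.74122877]
0.017 466 [0.5429 0.0611 0.0194]
0.027 17 [0.5445 0.0708 0.0287]
0.037 935 [0.5466 0.0684 0.0396]
0.05 277 [0.5338 0.0838 0.0535]
```

View pics/wk2.png

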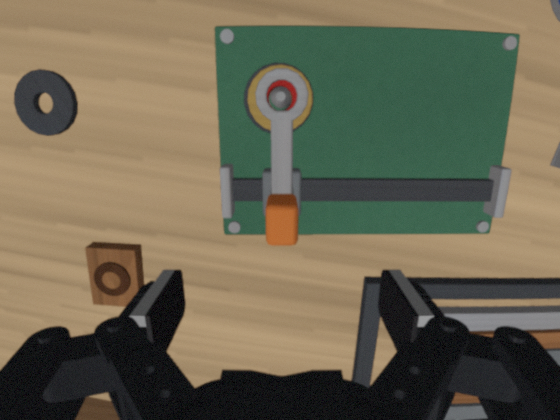

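The eye (281,95) is centred on the post tip (280,97), the stack shows intact at its expected heights, and the gripper is clear. Handing in.

```bash
python3 -c "
from workcell import bot
print(bot.job_done())"
```

```text
the job is handed in; nothing more can be done
None
```

I handed the job in at about 66 s: flange, the one spacer lying out, brass wheel and red cap are stacked home on the post, and the keeper is back within about 1 mm of centre and released. All of that is by my camera measurements; the hand-in returned no verdict.

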